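# Clamp a matched set of flanged sleeves in the height gauge

## Robot

A 6-joint arm with a two-finger parallel gripper is mounted at the origin on a cart in front of the work surface, level with it; the furniture and walls round the work are solid. World frame = base frame: x ahead of the robot, y to its left, z up, the work surface at z = 0. Lengths are in m, angles in rad, forces in N, time in s.
With the tool pointing down it reaches from about 0.4 to 0.825 m from the base axis. Payload 7 kg.
Tool frame: the origin (TCP) lies at the very end of the fingers, on their centre line; the grasp point (between the pads) lies 19 mm behind it; z points along the fingers, y is the line along which they close (so a half turn about z gives the same grasp; the last joint's range is limited). The gripper opens to 85 mm and grips with 20 to 120 N. Pads are 22 mm wide; open, the fingers measure 114 mm over their backs; the gripper's body (76 mm by 85 mm) begins 54 mm behind the grasp point. The pads swing forward as they close: fully open they stand 13 mm farther back than shut.
Start: joints at [1.528, 0.359, 0.012, 0, -1.224, -0.288], TCP at [0.219, 0.638, 0.205] pointing down, gripper open.
Joint ranges: [-3.07, 3.07], [-1.43, 2.12], [-1.02, 1.25], [-3.03, 1.67], [-3.05, -0], [-3.03, 3.03]. Speed limits (rad/s): [2.39, 2.39, 3.01, 3.14, 3.14, 3.14].

## Interface

Orientations are given as a 3x3 rotation matrix whose columns are the frame's x, y, z axes.
In Python, from workcell import r, viewer gives the robot as it stands. The module is installed in compiled form; this text tells all that it offers.
- The arm moves only by the shell command python3 -m crank 'ROWS' [FORCE]. ROWS is JSON, a list of rows, each an object of numbers: "x", "y", "z": the shift along the tool's x, y, z each as a share of 0.3 m, from -1 to 1; "wx", "wy", "wz": the turn, a rotation vector about the tool's x, y, z each as a share of pi rad, from -1 to 1; "jaw": the finger opening in mm, from 0 to 85.4. A call has exactly 5 rows; each row is the pose to reach, as a shift and turn from the pose commanded when the call began, along the tool's axes at that moment, turning the shorter way round; what a row does not reach only later rows make up. A row lasts 1/10 s, in which the tool goes at most 50 mm and 8.59 degrees, less where a joint would pass 70% of its speed; a pose out of reach is approached as far as the arm can. A call with a number of a shift or a turn outside -1 to 1 is refused whole. A call with a gripper value outside its range is refused whole. The fingers move at their own pace and stop on an object; FORCE is the grip in N (left out, the last holds). Time passes only in rows, so rows that repeat a pose let the fingers close, or fill a call up. It gives the time, the measured TCP pose, the force, the opening and the grip force at its end, in the units of the state.
- r.state(): the state, without advancing time (a new reading comes with each control period).
- viewer.grab_frame(name): name is "scene" or "top" or "wrist"; returns (picture, depth): 400x640x3 uint8, red, green, blue; 400x640 float32, m along the optical axis (not along the pixel's ray), 0 where there is no reading.
- viewer.calibration(name): a dict with "K" (3x3 intrinsics, pixels), "D" ([k1, k2, p1, p2, k3] as OpenCV has them; the pictures are not rectified), "origin" and "rotation" of the camera in the world. Camera axes: x right, y down, z forward; pixel columns grow to the right and rows downward; lengths in m; the calibration is good to about 2 mm. A picture is of the moment at which its call begins: read the wrist's pose just before it. calibration takes no time and is no camera call; for the wrist camera it gives the pose at the moment of the call.
- r.sign_off(): hands the job in; it is judged then, once.
The state is a dict: "t": time; "q": joint angles; "dq": joint speeds; "joint_torque": joint torques, N m; "ee_pos": TCP position; "eef_rot": TCP orientation; "wrist_force": force on the tool from outside, world axes, zero at the start; "ft_torque": the same for the moment, N m; "opening": finger opening in m; "grasp_force": force on a finger pad.
Only numpy, scipy, OpenCV 4.12 (cv2) and the standard library are available. Lean on these libraries where they do the work, as an engineer would, in place of code of your own. Each camera call takes 0.05 s, during which the arm holds its last target. There are 200 camera calls.

## Task

Check the flanged brass sleeves as a set in the green height gauge: pull its shuttle fully out by the red handle, push every sleeve on the bench right down over a spigot of its own, and slide the loaded shuttle fully home under the pressure foot. Then turn the black ratchet knob on top clockwise, in several grips, until it has clearly slipped on the clamped sleeves (about a quarter turn of slipping), and let go, leaving the set clamped. Do not knock over the oil bottle.

Things in the scene. Friction and masses are not known exactly. Their poses are not given: they have to be found in the camera images.
- shuttle (a joint): travel (m) of the aluminium shuttle (three steel spigots in a row, red handle in front) along the gauge's own -x direction: 0 = fully home, spigots right under the pressure foot; 0.14 = fully out towards the robot, where the space above the spigots is free. Friction about 2.5 N; it stays where it is left.
- thimble (a joint): angle (rad) of the steel thimble, clockwise from above positive; it feeds the pressure foot down by 2 mm per rad. At 0 the foot's underside is 102 mm above the bench, 12 mm above the tops of seated sleeves (the sleeves' tops are met at about 6 rad). Starts at 0.2 to 1.8. It has no stop before 9 rad.
- ratchet (a joint): angle (rad) by which the black ratchet knob has slipped on the thimble, clockwise positive, 0 at the start. The knob drives the thimble through a slipping clutch (0.065 N m; the screw itself holds by friction and stays where it is left): turned clockwise it carries the thimble along (this value stays put) until the foot is held by the sleeves; from then on the knob turns alone and this value grows. Backing off does not change it. It must pass 0.3 rad.
- gauge_base (a point): point on the bench surface at the middle of the gauge's green base, under the knob's axis. The gauge is bolted down. Its axes: -x is the direction in which the shuttle comes out, z up. Base 100 x 270 mm, 14 mm high, with a tongue 150 mm wide and 12 mm high running 175 mm to -x; two columns (18 mm thick) at y = +-124 mm carry the green crosshead (36 mm in x, 270 mm in y, from 127 to 157 mm above the bench). The pressure foot is a steel bar 34 x 190 x 10 mm below the crosshead.
- handle (a point): middle of the red upright handle plate on the shuttle: 14 mm (gauge x) by 40 mm (gauge y), its top 80 mm and its lower edge 28 mm above the bench; this point is 60 mm above the bench, 95 mm in front (gauge -x) of the row of spigots. It can be pinched from above across either size. Moves with the shuttle.
- knob (a point): centre of the black knurled ratchet knob on top of the crosshead, on its vertical axis, half-way up: diameter 36 mm, 32 mm high, 185 to 217 mm above the bench. Thimble of 28 mm diameter below it, down to 163 mm. The white line on it shows how it is turned. Axes turn with the knob.
- foot_face (a point): centre of the underside of the pressure foot, which moves straight up and down.
- seat_1 (a point): where the centre of a sleeve lies when it is fully seated on spigot 1 (70 mm to the gauge -y side of the middle of the row along the gauge's y): on the spigot's axis, 30 mm above the shuttle's plate, whose top is 30 mm above the bench. The spigot is 24 mm thick and 28 mm high (top 58 mm above the bench), its last 7 mm tapering to 14 mm. Axes as the gauge's. Moves with the shuttle.
- seat_2 (a point): where the centre of a sleeve lies when it is fully seated on spigot 2 (in the middle of the row along the gauge's y): on the spigot's axis, 30 mm above the shuttle's plate, whose top is 30 mm above the bench. The spigot is 24 mm thick and 28 mm high (top 58 mm above the bench), its last 7 mm tapering to 14 mm. Axes as the gauge's. Moves with the shuttle.
- seat_3 (a point): where the centre of a sleeve lies when it is fully seated on spigot 3 (70 mm to the gauge +y side of the middle of the row along the gauge's y): on the spigot's axis, 30 mm above the shuttle's plate, whose top is 30 mm above the bench. The spigot is 24 mm thick and 28 mm high (top 58 mm above the bench), its last 7 mm tapering to 14 mm. Axes as the gauge's. Moves with the shuttle.
- sleeve_a_mid (a point): centre (half-way up, on the axis) of a flanged brass sleeve that stands upright on its flange: 60 mm tall, body of 40 mm outside diameter above a flange of 64 mm diameter and 12 mm thickness at its foot, bore 27 mm right through, about 0.2 kg. It goes onto a spigot flange down, and is best taken by the body. Two or three such sleeves are there, all alike; None if this one is absent.
- sleeve_b_mid (a point): centre (half-way up, on the axis) of a flanged brass sleeve that stands upright on its flange: 60 mm tall, body of 40 mm outside diameter above a flange of 64 mm diameter and 12 mm thickness at its foot, bore 27 mm right through, about 0.2 kg. It goes onto a spigot flange down, and is best taken by the body. Two or three such sleeves are there, all alike; None if this one is absent.
- sleeve_c_mid (a point): centre (half-way up, on the axis) of a flanged brass sleeve that stands upright on its flange: 60 mm tall, body of 40 mm outside diameter above a flange of 64 mm diameter and 12 mm thickness at its foot, bore 27 mm right through, about 0.2 kg. It goes onto a spigot flange down, and is best taken by the body. Two or three such sleeves are there, all alike; None if this one is absent.
- foot: the pressure foot (see foot_face); its origin is not on it but on the bench under the knob's axis when the foot is at its top, and sinks with it.
- oil_bottle: brown oil bottle with a red tip, 35 mm across, 116 mm tall, at the back left; origin at its underside, z up. Leave it standing.
- sleeve_a: the same sleeve as sleeve_a_mid; origin at the centre of its lower (flange) end, z up.
- sleeve_b: the same sleeve as sleeve_b_mid; origin at the centre of its lower (flange) end, z up.
- sleeve_c: the same sleeve as sleeve_c_mid; origin at the centre of its lower (flange) end, z up.
Things that resemble listed ones, but are neither listed nor needed, are in the scene too. Leave any pink or turquoise look-alike of the sleeve_a alone.

How it is judged:
On the way, in this order (a step that is already met when the one before it is completed fails the run):
1. the shuttle is pulled fully out (value of joint shuttle above 0.13 m), for 0.2 s.
2. every sleeve sits fully down on a spigot, with the shuttle still out ((distance between sleeve_a_mid and seat_1 below 0.0045 m or distance between sleeve_a_mid and seat_2 below 0.0045 m or distance between sleeve_a_mid and seat_3 below 0.0045 m) and (distance between sleeve_b_mid and seat_1 below 0.0045 m or distance between sleeve_b_mid and seat_2 below 0.0045 m or distance between sleeve_b_mid and seat_3 below 0.0045 m) and (distance between sleeve_c_mid and seat_1 below 0.0045 m or distance between sleeve_c_mid and seat_2 below 0.0045 m or distance between sleeve_c_mid and seat_3 below 0.0045 m) and value of joint shuttle above 0.1 m), for 0.2 s.
3. the loaded shuttle is fully home ((distance between sleeve_a_mid and seat_1 below 0.0045 m or distance between sleeve_a_mid and seat_2 below 0.0045 m or distance between sleeve_a_mid and seat_3 below 0.0045 m) and (distance between sleeve_b_mid and seat_1 below 0.0045 m or distance between sleeve_b_mid and seat_2 below 0.0045 m or distance between sleeve_b_mid and seat_3 below 0.0045 m) and (distance between sleeve_c_mid and seat_1 below 0.0045 m or distance between sleeve_c_mid and seat_2 below 0.0045 m or distance between sleeve_c_mid and seat_3 below 0.0045 m) and value of joint shuttle below 0.005 m), for 0.2 s.
4. the ratchet has slipped by 0.3 rad with the foot on every sleeve (all of step 3 and value of joint ratchet above 0.3 rad and contact force between foot and sleeve_a above 0.4 N and contact force between foot and sleeve_b above 0.4 N and contact force between foot and sleeve_c above 0.4 N), for 0.2 s.
At the end, for the whole second after the job is handed in: Every sleeve present is within 4.5 mm of a fully seated place on a spigot and at rest, the shuttle is within 5 mm of home, the foot presses on every sleeve (over 0.4 N) and the ratchet has slipped by at least 0.3 rad (all of step 4 and linear speed of each of sleeve_a, sleeve_b, sleeve_c below 0.02 m/s); the robot touches nothing.
It fails at once if the oil bottle is knocked over (angle between oil_bottle's own z axis and vertical above 0.6 rad).
Of sleeve_a, sleeve_b, sleeve_c only 2 to 3 are there at a start; the rules pass over those that are not, and their reading is None.
At some moment in a run one of sleeve_a, sleeve_b, sleeve_c may be knocked a few centimetres aside while the robot is not near it.
It also fails if it takes over 210 s, if anything falls off the work surface, if the arm or the gripper's body presses on something with over 40 N, if the wrist force passes 120 N, or if a joint passes its speed limit or range.

## Working session

There is one attempt and no reset: what is moved stays moved. The work goes in short steps, Python scripts to look and compute and a shell command to move; the robot and the scene stay as the last step left them, time stands still between calls to the robot, and variables do not carry over. Pictures are saved under pics/ and viewed, at most 15 in all, crops included, and the job is handed in when it is done.

```bash
mkdir -p pics
cat > h.py <<'E'
from workcell import r, viewer
import numpy as np, cv2
def grab(n,save=None):
    c=viewer.calibration(n); p,d=viewer.grab_frame(n)
    if save: cv2.imwrite('pics/'+save,p[:,:,::-1])
    return p,d,c
def ray(c,uv):
    uv=np.array(uv,float).reshape(-1,1,2)
    n=cv2.undistortPoints(uv,np.array(c['K'],float),np.array(c['D'],float)).reshape(-1,2)
    return np.array(c['origin']),np.c_[n,np.ones(len(n))]@np.array(c['rotation']).T
def plane(c,uv,z):
    o,d=ray(c,uv); return o+d*((z-o[2])/d[:,2])[:,None]
def dep(c,d,uv):
    o,v=ray(c,uv); uv=np.array(uv,int).reshape(-1,2)
    return o+v*d[uv[:,1],uv[:,0]][:,None]
E
python3 - <<'E'
from h import *
for n in('scene','top'):
    p,d,c=grab(n,n+'0.png'); print(n,c['origin'],np.round(c['rotation'],3).tolist(),c['K'][0][0])
s=r.state(); print(s['t'],s['ee_pos'],s['eef_rot'],s['opening'],s['wrist_force'])
E
```

```text
scene [-0.44481424 -0.53900413  1.01738464] [[0.433, -0.559, 0.707], [-0.901, -0.274, 0.335], [0.007, -0.783, -0.622]] 492.6560869078657
top [ 0.45906594 -0.03891703  1.74290181] [[-0.023, -0.997, 0.07], [-1.0, 0.022, -0.013], [0.011, -0.07, -0.997]] 486.12677070688517
0.1 [0.21912338 0.63798335 0.20399689] [[ 9.45755645e-01 -3.24878675e-01 -3.26098253e-04]
 [-3.24878812e-01 -9.45754684e-01 -1.35497879e-03]
 [ 1.31794763e-04  1.38742125e-03 -9.99999029e-01]] 0.08532295392671535 [-0.02571039 -0.33906078  0.04279092]
```

View pics/top0.png

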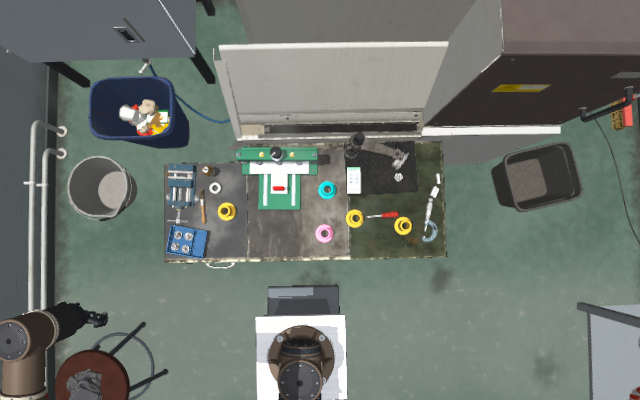

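View pics/scene0.png

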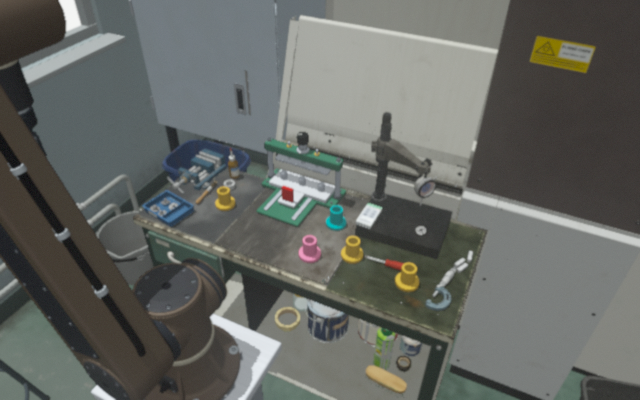

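Top view: brass sleeves are at (227,211), (355,217) and (403,226). Possible confusions are the pink one (324,233), the turquoise one (327,189), the white ring (215,188) and the yellow ring under the bench (scene view, (288,317)). The gauge knob is at (277,154), the red handle at (279,188), and the bottle at about (208,171). I choose the three brass ones and will check them in a crop.

Run:
```python
from h import *
p,d,c=grab('top')
hsv=cv2.cvtColor(p,cv2.COLOR_RGB2HSV)
def blobs(m,lo=8):
    n,l,s,ce=cv2.connectedComponentsWithStats(m.astype(np.uint8)); return [(ce[i],s[i][4],l==i) for i in range(1,n) if s[i][4]>=lo]
H,S,V=[hsv[...,i].astype(int) for i in range(3)]
roi=np.zeros(H.shape,bool); roi[140:262,165:447]=1
for nm,m,z in(('brass',(H>18)&(H<32)&(S>140)&(V>90),.012),('red',((H<6)|(H>174))&(S>150)&(V>90),.08),('green',(H>65)&(H<90)&(S>100)&(V>40),.157)):
    for ce,a,mm in blobs(m&roi):
        ys,xs=np.where(mm); dp=d[mm]
        print(nm,ce.round(1),a,'ext',xs.min(),xs.max(),ys.min(),ys.max(),plane(c,[ce],z).round(3), dep(c,d,[ce]).round(3))
# knob
print('knob',plane(c,[[277,154]],.217).round(3),dep(c,d,[[277,154]]).round(3))
# green crosshead corners by minAreaRect at height 157
m=(H>65)&(H<90)&(S>100)&(V>40)&roi
o,v=ray(c,np.argwhere(np.ones(H.shape))[:,::-1]); 
P=(o+v*d.reshape(-1)[:,None]).reshape(400,640,3)
q=P[m&(P[...,2]>.145)&(P[...,2]<.17)]; print('cross',len(q),cv2.minAreaRect(q[:,:2].astype(np.float32)))
q=P[m&(P[...,2]>.0)&(P[...,2]<.03)]; print('base',len(q),cv2.minAreaRect(q[:,:2].astype(np.float32)))
a=cv2.resize(p[140:262,165:447,::-1],None,fx=2.8,fy=2.8,interpolation=cv2.INTER_CUBIC); cv2.imwrite('pics/crop.png',a)
```

```text
brass [206.7 173.3] 9 ext 204 209 173 174 [[0.663 0.324 0.012]] [[0.657 0.313 0.063]]
brass [226.7 210.9] 230 ext 218 235 203 219 [[0.527 0.253 0.012]] [[ 0.528  0.257 -0.011]]
brass [354.1 218.1] 231 ext 346 363 209 227 [[ 0.491 -0.2    0.012]] [[ 0.492 -0.201 -0.002]]
brass [402.5 225.4] 243 ext 394 411 217 234 [[ 0.461 -0.372  0.012]] [[ 0.461 -0.375 -0.002]]
red [278.2 188. ] 32 ext 273 283 187 189 [[0.599 0.064 0.08 ]] [[0.599 0.064 0.078]]
red [390.  214.2] 86 ext 382 398 211 217 [[ 0.501 -0.317  0.08 ]] [[ 0.502 -0.327  0.022]]
green [254.  153.2] 373 ext 237 271 147 160 [[0.709 0.137 0.157]] [[0.709 0.137 0.156]]
green [301.5 153.6] 307 ext 280 317 148 160 [[ 0.704 -0.019  0.157]] [[ 0.704 -0.019  0.16 ]]
green [245.1 168.9] 69 ext 242 249 163 174 [[0.658 0.167 0.157]] [[0.676 0.186 0.01 ]]
green [313.  168.9] 62 ext 310 316 164 174 [[ 0.653 -0.056  0.157]] [[ 0.671 -0.057  0.01 ]]
green [278.9 195.7] 751 ext 258 299 174 209 [[0.568 0.058 0.157]] [[0.577 0.066 0.015]]
knob [[0.696 0.058 0.217]] [[0.695 0.057 0.221]]
cross 527 ((0.7025819420814514, 0.06189732253551483), (0.2642662823200226, 0.03413853049278259), 88.7706527709961)
base 1032 ((0.6415738463401794, 0.03166787326335907), (0.33507126569747925, 0.22427159547805786), 88.5938720703125)
```

View pics/crop.png

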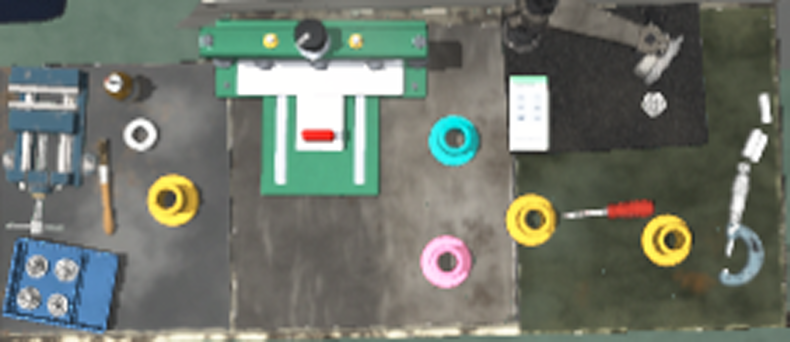

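Three brass sleeves (flange and body, all alike) are confirmed; pink and turquoise are to be left alone. Next I go above the handle, turning the tool so its y lies along the gauge's x.

```bash
cat > go.py <<'E'
import sys; from h import *
def go(x,y,z,yaw=180-1.2):  # yaw = world yaw (deg) of tool y, tool down
    s=r.state(); R=np.array(s['eef_rot']); p=np.array(s['ee_pos'])
    a=np.radians(yaw); yv=np.array([np.cos(a),np.sin(a),0]); zv=np.array([0,0,-1.]); T=np.c_[np.cross(yv,zv),yv,zv]
    w=cv2.Rodrigues(R.T@T)[0].ravel()/np.pi; d=R.T@(np.array([x,y,z])-p)/.3
    print('t',round(s['t'],1),'pos',p.round(4),'shift',d.round(3),'turn',w.round(4),'open',round(s['opening'],4),'q',np.round(s['q'],2),'F',np.round(s['wrist_force'],1))
if __name__=='__main__': go(*map(float,sys.argv[1:]))
E
python3 go.py 0.40 0.35 0.30; python3 go.py .58 .064 .28
```

```text
t 0.1 pos [0.2191 0.638  0.2041] shift [ 0.882  0.713 -0.319] turn [ 3.000e-04 -3.000e-04  4.013e-01] open 0.0851 q [ 1.53  0.36  0.01 -0.   -1.22 -0.29] F [ 0.6 -1.1 -0.3]
t 0.1 pos [0.2191 0.638  0.2041] shift [ 1.759  1.419 -0.251] turn [ 3.000e-04 -3.000e-04  4.013e-01] open 0.0851 q [ 1.53  0.36  0.01 -0.   -1.22 -0.29] F [ 0.6 -1.1 -0.3]
```

```bash
python3 -m crank '[{"x":0.88,"y":0.71,"z":-0.32,"wz":0.2,"jaw":45},{"x":0.88,"y":0.71,"z":-0.32,"wz":0.4,"jaw":45},{"x":0.88,"y":0.71,"z":-0.32,"wz":0.4,"jaw":45},{"x":0.88,"y":0.71,"z":-0.32,"wz":0.4,"jaw":45},{"x":0.88,"y":0.71,"z":-0.32,"wz":0.4,"jaw":45}]' 40
python3 go.py .58 .064 .28
```

```text
t 0.1 pos [0.2191 0.638  0.2041] shift [ 1.759  1.419 -0.251] turn [ 3.000e-04 -3.000e-04  4.013e-01] open 0.0851 q [ 1.53  0.36  0.01 -0.   -1.22 -0.29] F [ 0.6 -1.1 -0.3]invalid input at $[0]: expected keys x, y, z, wx, wy, wz, jaw
```

```bash
python3 -m crank '[{"x":0.88,"y":0.71,"z":-0.32,"wx":0,"wy":0,"wz":0.4,"jaw":45},{"x":0.88,"y":0.71,"z":-0.32,"wx":0,"wy":0,"wz":0.4,"jaw":45},{"x":0.88,"y":0.71,"z":-0.32,"wx":0,"wy":0,"wz":0.4,"jaw":45},{"x":0.88,"y":0.71,"z":-0.32,"wx":0,"wy":0,"wz":0.4,"jaw":45},{"x":0.88,"y":0.71,"z":-0.32,"wx":0,"wy":0,"wz":0.4,"jaw":45}]' 40
python3 go.py .58 .064 .28
```

```text
t: 0.65
ee_pos: [0.3478, 0.4328, 0.2733]
eef_rot: [[0.465, -0.885, -0.0], [-0.885, -0.465, -0.0], [0.0, 0.0, -1.0]]
wrist_force: [1.5, 1.3, 0.4]
opening: 0.0452
grasp_force: 0.0
t 0.7 pos [0.3478 0.4328 0.2733] shift [ 1.448 -0.113 -0.022] turn [ 0.     -0.      0.1608] open 0.0452 q [ 1.25  0.12 -0.14 -0.   -1.3  -0.76] F [1.5 1.3 0.4]
```

```bash
python3 -m crank '[{"x":0.9,"y":-0.07,"z":0,"wx":0,"wy":0,"wz":0.16,"jaw":45},{"x":0.9,"y":-0.07,"z":0,"wx":0,"wy":0,"wz":0.16,"jaw":45},{"x":0.9,"y":-0.07,"z":0,"wx":0,"wy":0,"wz":0.16,"jaw":45},{"x":0.9,"y":-0.07,"z":0,"wx":0,"wy":0,"wz":0.16,"jaw":45},{"x":0.9,"y":-0.07,"z":0,"wx":0,"wy":0,"wz":0.16,"jaw":45}]' >/dev/null
python3 go.py .55 .064 .26
```

```text
t 1.1 pos [0.4822 0.222  0.2731] shift [ 0.523 -0.234  0.043] turn [-0.0001  0.0001  0.0021] open 0.0449 q [ 0.8   0.08 -0.19 -0.   -1.3  -0.82] F [0.7 0.5 0.2]
```

```bash
python3 -m crank '[{"x":0.52,"y":-0.23,"z":0.04,"wx":0,"wy":0,"wz":0.002,"jaw":45},{"x":0.52,"y":-0.23,"z":0.04,"wx":0,"wy":0,"wz":0.002,"jaw":45},{"x":0.52,"y":-0.23,"z":0.04,"wx":0,"wy":0,"wz":0.002,"jaw":45},{"x":0.52,"y":-0.23,"z":0.04,"wx":0,"wy":0,"wz":0.002,"jaw":45},{"x":0.52,"y":-0.23,"z":0.04,"wx":0,"wy":0,"wz":0.002,"jaw":45}]' >/dev/null
python3 go.py .60 .064 .12; python3 -c "
from h import *
p,d,c=grab('wrist','w1.png'); print(np.round(c['origin'],3),np.round(c['rotation'],2).tolist())
hsv=cv2.cvtColor(p,cv2.COLOR_RGB2HSV).astype(int);H,S,V=hsv[...,0],hsv[...,1],hsv[...,2]
o,v=ray(c,np.argwhere(np.ones(H.shape))[:,::-1]); P=(o+v*d.reshape(-1)[:,None]).reshape(400,640,3)
q=P[((H<6)|(H>174))&(S>140)&(V>70)&(P[...,2]>.073)&(P[...,2]<.09)]; print(len(q),q.mean(0),cv2.minAreaRect(q[:,:2].astype(np.float32)))
"
```

```text
t 1.6 pos [0.549  0.0642 0.2601] shift [-0.003 -0.17   0.467] turn [ 0.0004 -0.0002 -0.0006] open 0.0452 q [ 0.47  0.13 -0.17  0.   -1.28 -0.49] F [ 0.3 -0.2 -0.6]
[ 0.547 -0.004  0.428] [[-1.0, 0.02, 0.0], [0.02, 0.96, 0.27], [0.0, 0.27, -0.96]]
278 [0.59722145 0.065239   0.07859435] ((0.5973423719406128, 0.0660766214132309), (0.038154494017362595, 0.011365045793354511), 89.22409057617188)
```

View pics/w1.png

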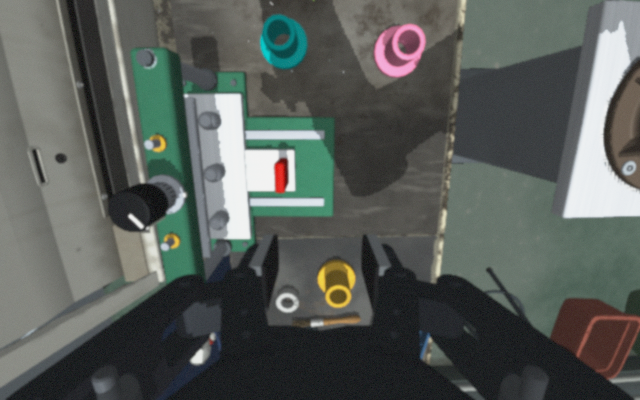

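The wrist view shows the red handle at (281,176), three spigots at (208,120), (213,173) and (219,219), and a brass sleeve at (337,283). I descend on the handle, grip it and pull.

```bash
python3 -m crank '[{"x":-0.006,"y":-0.162,"z":0,"wx":0,"wy":0,"wz":0,"jaw":45},{"x":-0.006,"y":-0.162,"z":0.2,"wx":0,"wy":0,"wz":0,"jaw":45},{"x":-0.006,"y":-0.162,"z":0.36,"wx":0,"wy":0,"wz":0,"jaw":45},{"x":-0.006,"y":-0.162,"z":0.52,"wx":0,"wy":0,"wz":0,"jaw":45},{"x":-0.006,"y":-0.162,"z":0.62,"wx":0,"wy":0,"wz":0,"jaw":45}]' >/dev/null
python3 go.py .5975 .066 .045
python3 -m crank '[{"x":0,"y":0,"z":0.1,"wx":0,"wy":0,"wz":0,"jaw":45},{"x":0,"y":0,"z":0.1,"wx":0,"wy":0,"wz":0,"jaw":45},{"x":0,"y":0,"z":0.1,"wx":0,"wy":0,"wz":0,"jaw":10},{"x":0,"y":0,"z":0.1,"wx":0,"wy":0,"wz":0,"jaw":10},{"x":0,"y":0,"z":0.1,"wx":0,"wy":0,"wz":0,"jaw":10}]' 40
python3 go.py .4575 .069 .045
```

```text
t 2.2 pos [0.5955 0.0686 0.0718] shift [ 0.008 -0.007  0.089] turn [ 0.0009 -0.0002  0.0009] open 0.0449 q [ 0.44  0.35 -0.33 -0.   -0.89 -0.46] F [-0.4  0.3 -1.4]
t: 2.7
ee_pos: [0.5991, 0.069, 0.0473]
eef_rot: [[-0.018, -1.0, 0.004], [-1.0, 0.018, 0.002], [-0.002, -0.004, -1.0]]
wrist_force: [0.5, 2.2, 4.1]
opening: 0.0127
grasp_force: 40.6
t 2.7 pos [0.5991 0.069  0.0473] shift [0.009 0.472 0.006] turn [-0.0013  0.0006  0.0008] open 0.0127 q [ 0.44  0.38 -0.35  0.   -0.83 -0.46] F [0.5 2.2 4.1]
```

```bash
python3 -m crank '[{"x":0,"y":0.08,"z":0,"wx":0,"wy":0,"wz":0,"jaw":10},{"x":0,"y":0.18,"z":0,"wx":0,"wy":0,"wz":0,"jaw":10},{"x":0,"y":0.28,"z":0,"wx":0,"wy":0,"wz":0,"jaw":10},{"x":0,"y":0.38,"z":0,"wx":0,"wy":0,"wz":0,"jaw":10},{"x":0,"y":0.46,"z":0,"wx":0,"wy":0,"wz":0,"jaw":10}]'
python3 -m crank '[{"x":0,"y":0.01,"z":0,"wx":0,"wy":0,"wz":0,"jaw":10},{"x":0,"y":0.01,"z":0,"wx":0,"wy":0,"wz":0,"jaw":10},{"x":0,"y":0.01,"z":0,"wx":0,"wy":0,"wz":0,"jaw":10},{"x":0,"y":0.01,"z":0,"wx":0,"wy":0,"wz":0,"jaw":10},{"x":0,"y":0.01,"z":0,"wx":0,"wy":0,"wz":0,"jaw":10}]'
```

```text
t: 3.2
ee_pos: [0.4669, 0.0742, 0.0486]
eef_rot: [[-0.016, -1.0, 0.017], [-1.0, 0.016, 0.007], [-0.007, -0.017, -1.0]]
wrist_force: [91.2, -22.2, -49.7]
opening: 0.0122
grasp_force: 45.9
t: 3.7
ee_pos: [0.4683, 0.0762, 0.0501]
eef_rot: [[-0.015, -1.0, 0.022], [-1.0, 0.015, 0.009], [-0.01, -0.022, -1.0]]
wrist_force: [27.3, 1.7, -5.6]
opening: 0.0115
grasp_force: 43.4
```

```bash
python3 -m crank '[{"x":0,"y":-0.01,"z":0,"wx":0,"wy":0,"wz":0,"jaw":10},{"x":0,"y":-0.01,"z":0,"wx":0,"wy":0,"wz":0,"jaw":45},{"x":0,"y":-0.01,"z":0,"wx":0,"wy":0,"wz":0,"jaw":45},{"x":0,"y":-0.01,"z":0,"wx":0,"wy":0,"wz":0,"jaw":45},{"x":0,"y":-0.01,"z":0,"wx":0,"wy":0,"wz":0,"jaw":45}]' | head -2
python3 -m crank '[{"x":0.0,"y":0,"z":-0.15,"wx":0,"wy":0,"wz":0,"jaw":45},{"x":0.0,"y":0,"z":-0.3,"wx":0,"wy":0,"wz":0,"jaw":45},{"x":0.0,"y":0,"z":-0.45,"wx":0,"wy":0,"wz":0,"jaw":45},{"x":0.0,"y":0,"z":-0.6,"wx":0,"wy":0,"wz":0,"jaw":45},{"x":0.0,"y":0,"z":-0.7,"wx":0,"wy":0,"wz":0,"jaw":45}]' | head -2
python3 -m crank '[{"x":0.15,"y":-0.1,"z":0,"wx":0,"wy":0,"wz":0,"jaw":75},{"x":0.15,"y":-0.3,"z":0,"wx":0,"wy":0,"wz":0,"jaw":75},{"x":0.15,"y":-0.3,"z":0,"wx":0,"wy":0,"wz":0,"jaw":75},{"x":0.15,"y":-0.3,"z":0,"wx":0,"wy":0,"wz":0,"jaw":75},{"x":0.15,"y":-0.3,"z":0,"wx":0,"wy":0,"wz":0,"jaw":75}]' | head -2
cat > look.py <<'E'
from h import *
import sys
p,d,c=grab('wrist',sys.argv[1])
hsv=cv2.cvtColor(p,cv2.COLOR_RGB2HSV).astype(int);H,S,V=hsv[...,0],hsv[...,1],hsv[...,2]
o,v=ray(c,np.argwhere(np.ones(H.shape))[:,::-1]); P=(o+v*d.reshape(-1)[:,None]).reshape(400,640,3); Z=P[...,2]
q=P[((H<6)|(H>174))&(S>140)&(V>70)&(Z>.073)&(Z<.09)]
if len(q)>20: print('handle',len(q),cv2.minAreaRect(q[:,:2].astype(np.float32)))
m=(H>16)&(H<32)&(S>130)&(V>60)
n,l,s,ce=cv2.connectedComponentsWithStats(m.astype(np.uint8))
for i in range(1,n):
    if s[i][4]<300: continue
    print('brass px',ce[i].round(),s[i][4])
    for lo,hi in((.045,.07),(.075,.1)):
        t=P[(l==i)&(Z>lo)&(Z<hi)]
        if len(t)>50: print('  top',(lo,hi),len(t),np.r_[cv2.minEnclosingCircle(t[:,:2].astype(np.float32))[0]].round(4),t[:,2].mean().round(4),'R',round(cv2.minEnclosingCircle(t[:,:2].astype(np.float32))[1],4))
# spigots: points at z 50..62, grey, clustered
m=((S<70)&(Z>.050)&(Z<.063)).astype(np.uint8)
n,l,s,ce=cv2.connectedComponentsWithStats(m)
for i in range(1,n):
    if s[i][4]>40:
        t=P[l==i]; (a,R)=cv2.minEnclosingCircle(t[:,:2].astype(np.float32)); print('spig px',ce[i].round(),s[i][4],np.round(a,4),round(R,4),t[:,2].mean().round(4))
E
python3 look.py w2.png; python3 go.py .6 0.06 .3
```

```text
t: 4.2
ee_pos: [0.4587, 0.0701, 0.0449]
t: 4.7
ee_pos: [0.4597, 0.0704, 0.2582]
t: 5.2
ee_pos: [0.5476, 0.0236, 0.2541]
handle 309 ((0.46695342659950256, 0.06847970932722092), (0.0371708869934082, 0.013168479315936565), 88.85995483398438)
brass px [360.   9.] 799
brass px [335. 305.] 1287
  top (0.045, 0.07) 340 [0.5241 0.2546] 0.0528 R 0.0203
spig px [132.  46.] 604 [ 0.7653 -0.1328] 0.0523 0.0565
spig px [162.   4.] 233 [ 0.7241 -0.1813] 0.016 0.0561
spig px [253.   3.] 455 [ 0.6228 -0.1764] 0.046 0.0516
spig px [201. 109.] 55 [ 0.6953 -0.0605] 0.0081 0.0565
spig px [308. 153.] 251 [ 0.5594 -0.0022] 0.0116 0.0549
spig px [309. 204.] 215 [0.5615 0.0677] 0.0118 0.0549
spig px [309. 250.] 187 [0.5625 0.1378] 0.0121 0.055
t 5.2 pos [0.5474 0.0238 0.2545] shift [-0.124 -0.173 -0.152] turn [ 0.0004 -0.0001  0.0006] open 0.0751 q [ 0.4   0.12 -0.19 -0.   -1.26 -0.42] F [ 0.2 -0.  -0.2]
```

View pics/w2.png

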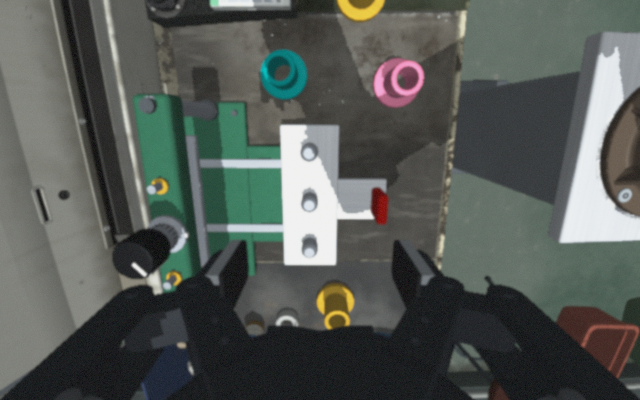

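Wrist view: the shuttle is out, with spigots at (308,153), (309,204) and (309,250). The handle is at (380,205) and the left sleeve at (336,300), measured at (0.524, 0.2546). The travel of 0.140 m agrees with the crosshead position. I fetch the left sleeve.

```bash
python3 go.py .524 .2546 .12
```

```text
t 5.2 pos [0.5474 0.0238 0.2545] shift [-0.768  0.092  0.448] turn [ 0.0004 -0.0001  0.0006] open 0.0751 q [ 0.4   0.12 -0.19 -0.   -1.26 -0.42] F [ 0.2 -0.  -0.2]
```

```bash
python3 -m crank '[{"x":-0.768,"y":0.09,"z":0.1,"wx":0,"wy":0,"wz":0,"jaw":65},{"x":-0.768,"y":0.09,"z":0.2,"wx":0,"wy":0,"wz":0,"jaw":65},{"x":-0.768,"y":0.09,"z":0.3,"wx":0,"wy":0,"wz":0,"jaw":65},{"x":-0.768,"y":0.09,"z":0.35,"wx":0,"wy":0,"wz":0,"jaw":65},{"x":-0.768,"y":0.09,"z":0.4,"wx":0,"wy":0,"wz":0,"jaw":65}]' | head -2
python3 -m crank '[{"x":0,"y":0,"z":0,"wx":0,"wy":0,"wz":0,"jaw":65},{"x":0,"y":0,"z":0,"wx":0,"wy":0,"wz":0,"jaw":65},{"x":0,"y":0,"z":0,"wx":0,"wy":0,"wz":0,"jaw":65},{"x":0,"y":0,"z":0,"wx":0,"wy":0,"wz":0,"jaw":65},{"x":0,"y":0,"z":0,"wx":0,"wy":0,"wz":0,"jaw":65}]' | head -2
python3 look.py w3.png;python3 go.py .524 .2546 .024
```

```text
t: 5.75
ee_pos: [0.5263, 0.2442, 0.1491]
t: 6.25
ee_pos: [0.5276, 0.241, 0.1493]
handle 87 ((0.4672470986843109, 0.08863082528114319), (0.0033213826827704906, 0.012916350737214088), 84.37509155273438)
brass px [322. 195.] 2447
  top (0.045, 0.07) 822 [0.5241 0.2559] 0.0546 R 0.0199
brass px [191. 258.] 566
  top (0.045, 0.07) 557 [0.6659 0.3136] 0.0556 R 0.0164
spig px [273.   1.] 52 [0.5612 0.0774] 0.0064 0.0515
spig px [275.  78.] 548 [0.5632 0.1375] 0.0116 0.0547
spig px [132. 140.] 164 [0.7025 0.1874] 0.0084 0.0565
spig px [297. 315.] 70 [0.5526 0.383 ] 0.0091 0.0547
spig px [200. 353.] 193 [0.6655 0.4298] 0.023 0.055
t 6.3 pos [0.5276 0.241  0.149 ] shift [-0.044  0.013  0.417] turn [-0.0004  0.0004  0.0003] open 0.0649 q [ 0.77  0.25 -0.28  0.   -1.04 -0.79] F [-0.4  0.1 -0.7]
```

```bash
python3 -m crank '[{"x":-0.05,"y":0.012,"z":0,"wx":0,"wy":0,"wz":0,"jaw":65},{"x":-0.05,"y":0.012,"z":0.15,"wx":0,"wy":0,"wz":0,"jaw":65},{"x":-0.05,"y":0.012,"z":0.28,"wx":0,"wy":0,"wz":0,"jaw":65},{"x":-0.05,"y":0.012,"z":0.38,"wx":0,"wy":0,"wz":0,"jaw":65},{"x":-0.05,"y":0.012,"z":0.413,"wx":0,"wy":0,"wz":0,"jaw":65}]' | head -2
python3 -m crank '[{"x":0,"y":0,"z":0,"wx":0,"wy":0,"wz":0,"jaw":30},{"x":0,"y":0,"z":0,"wx":0,"wy":0,"wz":0,"jaw":30},{"x":0,"y":0,"z":0,"wx":0,"wy":0,"wz":0,"jaw":30},{"x":0,"y":0,"z":0,"wx":0,"wy":0,"wz":0,"jaw":30},{"x":0,"y":0,"z":0,"wx":0,"wy":0,"wz":0,"jaw":30}]' 40
python3 -m crank '[{"x":0,"y":0,"z":-0.1,"wx":0,"wy":0,"wz":0,"jaw":30},{"x":0,"y":0,"z":-0.2,"wx":0,"wy":0,"wz":0,"jaw":30},{"x":0,"y":0,"z":-0.3,"wx":0,"wy":0,"wz":0,"jaw":30},{"x":0,"y":0,"z":-0.37,"wx":0,"wy":0,"wz":0,"jaw":30},{"x":0,"y":0,"z":-0.37,"wx":0,"wy":0,"wz":0,"jaw":30}]'
cat > held.py <<'E'
from h import *
import sys
s=r.state();e=np.array(s['ee_pos']);R=np.array(s['eef_rot'])
p,d,c=grab('wrist',sys.argv[1])
hsv=cv2.cvtColor(p,cv2.COLOR_RGB2HSV).astype(int);H,S,V=hsv[...,0],hsv[...,1],hsv[...,2]
o,v=ray(c,np.argwhere(np.ones(H.shape))[:,::-1]); P=((o+v*d.reshape(-1)[:,None])-e)@R
P=P.reshape(400,640,3)
m=(H>16)&(H<32)&(S>130)&(V>60)&(d>0)&(abs(P[...,0])<.06)&(abs(P[...,1])<.06)&(P[...,2]>-.06)&(P[...,2]<.06)
q=P[m]; z0=q[:,2].min(); t=q[q[:,2]<np.percentile(q[:,2],2)+.006]
(a,Rr)=cv2.minEnclosingCircle(t[:,:2].astype(np.float32)); print('top in tool frame',len(t),np.round(a,4),round(Rr,4),'ztop',np.percentile(q[:,2],2).round(4),'tcp',e.round(4))
E
python3 held.py w4.png
```

```text
t: 6.8
ee_pos: [0.5222, 0.2556, 0.0211]
t: 7.3
ee_pos: [0.5249, 0.2574, 0.0256]
eef_rot: [[-0.019, -1.0, 0.002], [-1.0, 0.019, 0.002], [-0.002, -0.002, -1.0]]
wrist_force: [1.4, 0.5, 4.3]
opening: 0.037
grasp_force: 40.8
t: 7.8
ee_pos: [0.5252, 0.2577, 0.1387]
eef_rot: [[-0.019, -1.0, 0.004], [-1.0, 0.019, 0.004], [-0.004, -0.004, -1.0]]
wrist_force: [0.8, -0.0, -2.5]
opening: 0.0367
grasp_force: 40.7
top in tool frame 2391 [0.0027 0.0012] 0.0216 ztop -0.0316 tcp [0.5252 0.2577 0.1387]
```

```bash
python3 go.py .564 .140 .139
```

```text
t 7.8 pos [0.5242 0.2571 0.1366] shift [ 0.388 -0.14  -0.009] turn [-0.0006  0.0008  0.0006] open 0.0366 q [ 0.79  0.26 -0.29 -0.   -1.01 -0.81] F [ 0.9  0.8 -2.3]
```

```bash
python3 -m crank '[{"x":0.13,"y":-0.045,"z":0,"wx":0,"wy":0,"wz":0,"jaw":30},{"x":0.26,"y":-0.09,"z":0,"wx":0,"wy":0,"wz":0,"jaw":30},{"x":0.388,"y":-0.135,"z":0,"wx":0,"wy":0,"wz":0,"jaw":30},{"x":0.388,"y":-0.135,"z":0,"wx":0,"wy":0,"wz":0,"jaw":30},{"x":0.388,"y":-0.135,"z":0,"wx":0,"wy":0,"wz":0,"jaw":30}]'|head -2
python3 -m crank '[{"x":0,"y":0,"z":0.05,"wx":0,"wy":0,"wz":0,"jaw":30},{"x":0,"y":0,"z":0.1,"wx":0,"wy":0,"wz":0,"jaw":30},{"x":0,"y":0,"z":0.12,"wx":0,"wy":0,"wz":0,"jaw":30},{"x":0,"y":0,"z":0.12,"wx":0,"wy":0,"wz":0,"jaw":30},{"x":0,"y":0,"z":0.12,"wx":0,"wy":0,"wz":0,"jaw":30}]'
python3 held.py w5.png; python3 go.py .564 .140 .054
```

```text
t: 8.35
ee_pos: [0.5614, 0.1381, 0.1336]
t: 8.85
ee_pos: [0.5622, 0.14, 0.0993]
eef_rot: [[-0.018, -1.0, 0.0], [-1.0, 0.018, -0.0], [0.0, -0.0, -1.0]]
wrist_force: [0.0, -1.0, -0.8]
opening: 0.0369
grasp_force: 40.8
top in tool frame 2360 [0.0025 0.0007] 0.0212 ztop -0.0316 tcp [0.5622 0.14   0.0993]
t 8.9 pos [0.5624 0.1401 0.0996] shift [ 0.    -0.005  0.152] turn [-0.0002  0.0001  0.0009] open 0.037 q [ 0.58  0.29 -0.34  0.   -0.93 -0.6 ] F [ 0.3  0.7 -1.7]
```

View pics/w5.png

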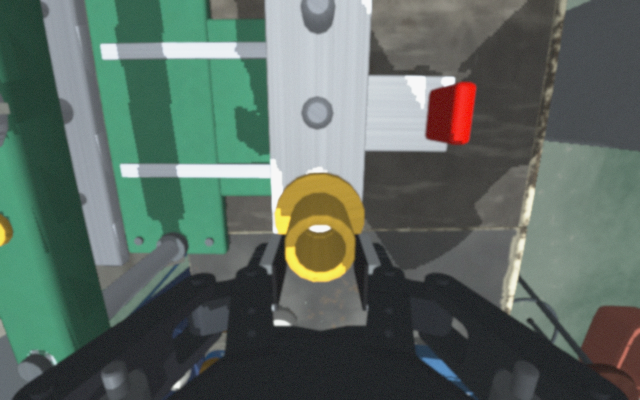

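The view shows the held sleeve at (320,230), in line above spigot 3; the free spigots are at (318,10) and (317,112). Descending.

```bash
python3 -m crank '[{"x":0,"y":-0.004,"z":0.03,"wx":0,"wy":0,"wz":0,"jaw":30},{"x":0,"y":-0.004,"z":0.06,"wx":0,"wy":0,"wz":0,"jaw":30},{"x":0,"y":-0.004,"z":0.09,"wx":0,"wy":0,"wz":0,"jaw":30},{"x":0,"y":-0.004,"z":0.1,"wx":0,"wy":0,"wz":0,"jaw":30},{"x":0,"y":-0.004,"z":0.1,"wx":0,"wy":0,"wz":0,"jaw":30}]'; python3 go.py .563 .140 .054
```

```text
t: 9.4
ee_pos: [0.5629, 0.1391, 0.0682]
eef_rot: [[-0.019, -1.0, -0.001], [-1.0, 0.019, -0.001], [0.001, 0.001, -1.0]]
wrist_force: [1.0, -0.5, -2.0]
opening: 0.0364
grasp_force: 40.8
t 9.4 pos [0.5629 0.1391 0.0682] shift [-0.003 -0.     0.047] turn [ 0.0004 -0.0003  0.0006] open 0.0364 q [ 0.58  0.33 -0.37 -0.   -0.87 -0.6 ] F [ 1.  -0.5 -2. ]
```

```bash
python3 -m crank '[{"x":0,"y":0,"z":0.02,"wx":0,"wy":0,"wz":0,"jaw":30},{"x":0,"y":0,"z":0.04,"wx":0,"wy":0,"wz":0,"jaw":30},{"x":0,"y":0,"z":0.047,"wx":0,"wy":0,"wz":0,"jaw":30},{"x":0,"y":0,"z":0.047,"wx":0,"wy":0,"wz":0,"jaw":30},{"x":0,"y":0,"z":0.047,"wx":0,"wy":0,"wz":0,"jaw":30}]'
python3 -m crank '[{"x":0,"y":0,"z":0,"wx":0,"wy":0,"wz":0,"jaw":65},{"x":0,"y":0,"z":0,"wx":0,"wy":0,"wz":0,"jaw":65},{"x":0,"y":0,"z":0,"wx":0,"wy":0,"wz":0,"jaw":65},{"x":0,"y":0,"z":-0.1,"wx":0,"wy":0,"wz":0,"jaw":65},{"x":0,"y":0,"z":-0.2,"wx":0,"wy":0,"wz":0,"jaw":65}]'|head -2
python3 -m crank '[{"x":0.15,"y":0,"z":-0.1,"wx":0,"wy":0,"wz":0,"jaw":65},{"x":0.3,"y":0,"z":-0.2,"wx":0,"wy":0,"wz":0,"jaw":65},{"x":0.45,"y":0,"z":-0.3,"wx":0,"wy":0,"wz":0,"jaw":65},{"x":0.6,"y":0.1,"z":-0.3,"wx":0,"wy":0,"wz":0,"jaw":65},{"x":0.7,"y":0.1,"z":-0.3,"wx":0,"wy":0,"wz":0,"jaw":65}]'|head -2
python3 look.py w6.png; python3 go.py .5 -.16 .2
```

```text
t: 9.9
ee_pos: [0.5661, 0.1397, 0.058]
eef_rot: [[-0.018, -1.0, 0.006], [-1.0, 0.018, 0.001], [-0.001, -0.006, -1.0]]
wrist_force: [0.0, -3.3, 15.6]
opening: 0.0368
grasp_force: 44.0
t: 10.4
ee_pos: [0.5624, 0.139, 0.1144]
t: 10.9
ee_pos: [0.5282, -0.0713, 0.2062]
handle 342 ((0.46801647543907166, 0.06873906403779984), (0.04010308161377907, 0.014254311099648476), 88.082763671875)
brass px [357.  43.] 2601
  top (0.045, 0.07) 917 [ 0.4811 -0.2227] 0.0572 R 0.02
brass px [297. 316.] 864
  top (0.045, 0.07) 257 [0.5646 0.1341] 0.0546 R 0.0195
spig px [84. 19.] 367 [ 0.7649 -0.2446] 0.0194 0.0563
spig px [231.  64.] 3698 [ 0.6214 -0.1971] 0.0508 0.0517
spig px [142.  78.] 407 [ 0.7221 -0.1883] 0.0211 0.0566
spig px [107. 139.] 1037 [ 0.7653 -0.1173] 0.0681 0.0566
spig px [178. 190.] 88 [ 0.6967 -0.0603] 0.0089 0.0565
spig px [293. 234.] 264 [ 0.5612 -0.0023] 0.0119 0.0548
spig px [294. 284.] 211 [0.5634 0.0664] 0.0118 0.0549
spig px [199. 358.] 100 [0.7042 0.1861] 0.0091 0.0568
t 10.9 pos [ 0.527  -0.0754  0.2059] shift [0.284 0.084 0.02 ] turn [-0.0001 -0.0002  0.0003] open 0.0652 q [ 0.23  0.12 -0.3   0.   -1.15 -0.25] F [-0.9 -4.4 -0.6]
```

View pics/w6.png

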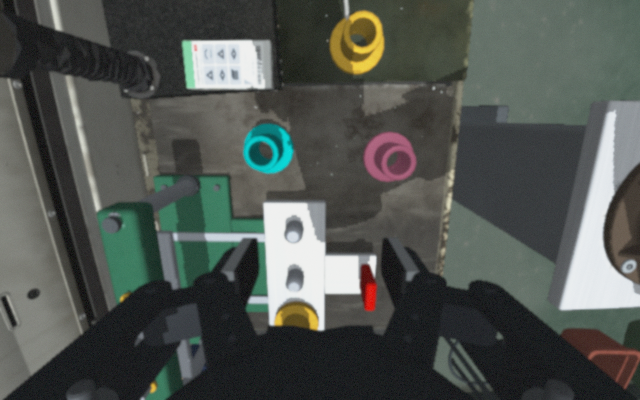

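Wrist view: the first sleeve is down on spigot 3 (297,316) and two spigots are free at (293,234) and (294,284). The next brass sleeve is at (357,43), measured at (0.481, −0.223). That is about 25 mm from its first place, so it may have been knocked. I move nearer and re-measure once.

```bash
python3 -m crank '[{"x":0.16,"y":0.1,"z":0,"wx":0,"wy":0,"wz":0,"jaw":65},{"x":0.32,"y":0.15,"z":0,"wx":0,"wy":0,"wz":0,"jaw":65},{"x":0.45,"y":0.15,"z":0.1,"wx":0,"wy":0,"wz":0,"jaw":65},{"x":0.45,"y":0.15,"z":0.17,"wx":0,"wy":0,"wz":0,"jaw":65},{"x":0.45,"y":0.15,"z":0.17,"wx":0,"wy":0,"wz":0,"jaw":65}]'|head -2
python3 look.py w7.png; python3 go.py .481 -.2227 .024
```

```text
t: 11.45
ee_pos: [0.479, -0.2048, 0.1507]
brass px [334.  22.] 2667
  top (0.045, 0.07) 621 [ 0.4596 -0.3674] 0.0564 R 0.0193
brass px [316. 165.] 2344
  top (0.045, 0.07) 885 [ 0.4811 -0.2231] 0.0578 R 0.02
spig px [136.  24.] 133 [ 0.6294 -0.3551] 0.006 0.0538
spig px [ 15. 149.] 1493 [ 0.7644 -0.2605] 0.0623 0.0561
spig px [174. 201.] 4138 [ 0.6221 -0.1975] 0.0513 0.0517
spig px [ 81. 209.] 550 [ 0.7234 -0.1915] 0.0205 0.0562
spig px [ 57. 289.] 1223 [ 0.7659 -0.0989] 0.0629 0.0567
spig px [359. 296.] 443 [ 0.4378 -0.0903] 0.0201 0.0596
spig px [636. 372.] 48 [0.0773 0.0445] 0.0054 0.0529
t 11.5 pos [ 0.4805 -0.2044  0.1527] shift [ 0.061 -0.005  0.429] turn [0.0012 0.0001 0.0002] open 0.0651 q [-0.03  0.15 -0.39 -0.   -1.03  0.01] F [ 0.5 -0.4  0.8]
```

View pics/w7.png

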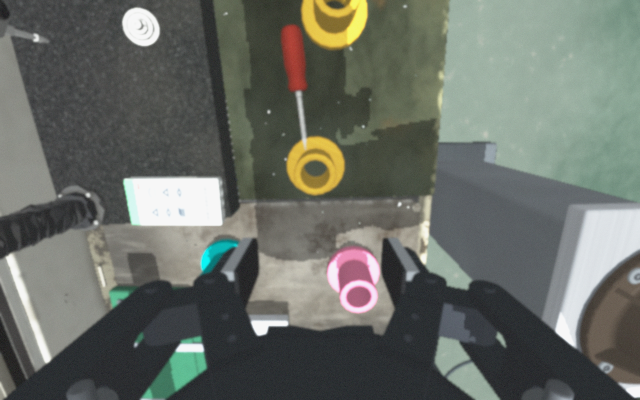

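This shows the brass sleeve at (316,165), with the screwdriver tip just behind it at (305,140). The third sleeve is at (334,15) and the pink one at (357,280) is clear. Grasping.

```bash
python3 -m crank '[{"x":0.062,"y":-0.004,"z":0,"wx":0,"wy":0,"wz":0,"jaw":65},{"x":0.062,"y":-0.004,"z":0.15,"wx":0,"wy":0,"wz":0,"jaw":65},{"x":0.062,"y":-0.004,"z":0.3,"wx":0,"wy":0,"wz":0,"jaw":65},{"x":0.062,"y":-0.004,"z":0.4,"wx":0,"wy":0,"wz":0,"jaw":65},{"x":0.062,"y":-0.004,"z":0.425,"wx":0,"wy":0,"wz":0,"jaw":65}]' | head -2
python3 -m crank '[{"x":0,"y":0,"z":0,"wx":0,"wy":0,"wz":0,"jaw":30},{"x":0,"y":0,"z":0,"wx":0,"wy":0,"wz":0,"jaw":30},{"x":0,"y":0,"z":0,"wx":0,"wy":0,"wz":0,"jaw":30},{"x":0,"y":0,"z":0,"wx":0,"wy":0,"wz":0,"jaw":30},{"x":0,"y":0,"z":0,"wx":0,"wy":0,"wz":0,"jaw":30}]' 40
python3 -m crank '[{"x":0,"y":0,"z":-0.1,"wx":0,"wy":0,"wz":0,"jaw":30},{"x":0,"y":0,"z":-0.2,"wx":0,"wy":0,"wz":0,"jaw":30},{"x":0,"y":0,"z":-0.3,"wx":0,"wy":0,"wz":0,"jaw":30},{"x":0,"y":0,"z":-0.4,"wx":0,"wy":0,"wz":0,"jaw":30},{"x":0,"y":0,"z":-0.4,"wx":0,"wy":0,"wz":0,"jaw":30}]' | head -2
python3 held.py w8.png; python3 go.py .5612 -.002 .144
```

```text
t: 12.0
ee_pos: [0.4816, -0.2215, 0.0246]
t: 12.5
ee_pos: [0.484, -0.2228, 0.0285]
eef_rot: [[-0.019, -1.0, 0.003], [-1.0, 0.019, -0.0], [0.0, -0.003, -1.0]]
wrist_force: [-1.9, 1.8, 7.2]
opening: 0.0371
grasp_force: 40.3
t: 13.0
ee_pos: [0.4856, -0.2233, 0.1518]
top in tool frame 2305 [0.0011 0.0012] 0.0212 ztop -0.032 tcp [ 0.4856 -0.2233  0.1518]
t 13.1 pos [ 0.4843 -0.2228  0.1495] shift [-0.741 -0.242  0.019] turn [-0.002  -0.0001  0.0006] open 0.0369 q [-0.06  0.17 -0.38  0.   -1.01  0.04] F [-0.1 -0.1 -3.6]
```

```bash
python3 go.py .563 .068 .11; python3 -m crank '[{"x":-0.16,"y":-0.04,"z":0,"wx":0,"wy":0,"wz":0,"jaw":30},{"x":-0.32,"y":-0.09,"z":0,"wx":0,"wy":0,"wz":0,"jaw":30},{"x":-0.48,"y":-0.14,"z":0,"wx":0,"wy":0,"wz":0,"jaw":30},{"x":-0.64,"y":-0.19,"z":0,"wx":0,"wy":0,"wz":0,"jaw":30},{"x":-0.8,"y":-0.24,"z":0,"wx":0,"wy":0,"wz":0,"jaw":30}]' | head -2
python3 go.py .563 .068 .11
```

```text
t 13.1 pos [ 0.4843 -0.2228  0.1495] shift [-0.974 -0.243  0.133] turn [-0.002  -0.0001  0.0006] open 0.0369 q [-0.06  0.17 -0.38  0.   -1.01  0.04] F [-0.1 -0.1 -3.6]
t: 13.55
ee_pos: [0.5584, 0.0168, 0.1459]
t 13.6 pos [0.5584 0.0168 0.1459] shift [-0.171 -0.012  0.12 ] turn [0.0002 0.0001 0.0005] open 0.0371 q [ 0.38  0.22 -0.33 -0.   -1.03 -0.4 ] F [ 1.9 -0.5 -3.2]
```

```bash
python3 -m crank '[{"x":-0.16,"y":-0.01,"z":0,"wx":0,"wy":0,"wz":0,"jaw":30},{"x":-0.16,"y":-0.01,"z":0,"wx":0,"wy":0,"wz":0,"jaw":30},{"x":-0.16,"y":-0.01,"z":0.05,"wx":0,"wy":0,"wz":0,"jaw":30},{"x":-0.16,"y":-0.01,"z":0.1,"wx":0,"wy":0,"wz":0,"jaw":30},{"x":-0.16,"y":-0.01,"z":0.12,"wx":0,"wy":0,"wz":0,"jaw":30}]' | head -2
python3 -m crank '[{"x":0,"y":0,"z":0,"wx":0,"wy":0,"wz":0,"jaw":30},{"x":0,"y":0,"z":0,"wx":0,"wy":0,"wz":0,"jaw":30},{"x":0,"y":0,"z":0,"wx":0,"wy":0,"wz":0,"jaw":30},{"x":0,"y":0,"z":0,"wx":0,"wy":0,"wz":0,"jaw":30},{"x":0,"y":0,"z":0,"wx":0,"wy":0,"wz":0,"jaw":30}]' | head -2
python3 held.py w9.png; python3 go.py .563 .068 .07
```

```text
t: 14.05
ee_pos: [0.5611, 0.0624, 0.1083]
t: 14.55
ee_pos: [0.5629, 0.0627, 0.111]
top in tool frame 2348 [0.0006 0.0012] 0.0219 ztop -0.0321 tcp [0.5629 0.0627 0.111 ]
t 14.6 pos [0.5629 0.0628 0.1109] shift [-0.017  0.     0.136] turn [-0.0002  0.0001  0.0006] open 0.0372 q [ 0.46  0.26 -0.36  0.   -0.95 -0.48] F [ 0.7 -0.3 -2.7]
```

```bash
python3 -m crank '[{"x":-0.016,"y":0,"z":0,"wx":0,"wy":0,"wz":0,"jaw":30},{"x":-0.016,"y":0,"z":0.04,"wx":0,"wy":0,"wz":0,"jaw":30},{"x":-0.016,"y":0,"z":0.08,"wx":0,"wy":0,"wz":0,"jaw":30},{"x":-0.016,"y":0,"z":0.12,"wx":0,"wy":0,"wz":0,"jaw":30},{"x":-0.016,"y":0,"z":0.135,"wx":0,"wy":0,"wz":0,"jaw":30}]'
python3 go.py .563 .068 .057
```

```text
t: 15.1
ee_pos: [0.5627, 0.0674, 0.0683]
eef_rot: [[-0.019, -1.0, -0.001], [-1.0, 0.019, -0.001], [0.001, 0.001, -1.0]]
wrist_force: [1.2, -0.7, -0.6]
opening: 0.037
grasp_force: 41.0
t 15.1 pos [0.5627 0.0674 0.0683] shift [-0.002 -0.001  0.038] turn [ 0.0002 -0.0002  0.0007] open 0.037 q [ 0.46  0.31 -0.4   0.   -0.86 -0.48] F [ 1.2 -0.7 -0.6]
```

```bash
python3 -m crank '[{"x":0,"y":0,"z":0.02,"wx":0,"wy":0,"wz":0,"jaw":30},{"x":0,"y":0,"z":0.04,"wx":0,"wy":0,"wz":0,"jaw":30},{"x":0,"y":0,"z":0.043,"wx":0,"wy":0,"wz":0,"jaw":30},{"x":0,"y":0,"z":0.043,"wx":0,"wy":0,"wz":0,"jaw":30},{"x":0,"y":0,"z":0.043,"wx":0,"wy":0,"wz":0,"jaw":30}]'
python3 -m crank '[{"x":0,"y":0,"z":0,"wx":0,"wy":0,"wz":0,"jaw":65},{"x":0,"y":0,"z":0,"wx":0,"wy":0,"wz":0,"jaw":65},{"x":0,"y":0,"z":0,"wx":0,"wy":0,"wz":0,"jaw":65},{"x":0,"y":0,"z":-0.1,"wx":0,"wy":0,"wz":0,"jaw":65},{"x":0,"y":0,"z":-0.2,"wx":0,"wy":0,"wz":0,"jaw":65}]'|head -2
python3 -m crank '[{"x":0.1,"y":0,"z":-0.1,"wx":0,"wy":0,"wz":0,"jaw":65},{"x":0.25,"y":0,"z":-0.2,"wx":0,"wy":0,"wz":0,"jaw":65},{"x":0.4,"y":0.1,"z":-0.2,"wx":0,"wy":0,"wz":0,"jaw":65},{"x":0.55,"y":0.15,"z":-0.2,"wx":0,"wy":0,"wz":0,"jaw":65},{"x":0.7,"y":0.2,"z":-0.2,"wx":0,"wy":0,"wz":0,"jaw":65}]'|head -2
python3 look.py w10.png; python3 go.py .4596 -.345 .15
```

```text
t: 15.6
ee_pos: [0.5637, 0.0677, 0.0579]
eef_rot: [[-0.019, -1.0, 0.002], [-1.0, 0.019, 0.0], [-0.0, -0.002, -1.0]]
wrist_force: [0.9, -0.8, 5.3]
opening: 0.0369
grasp_force: 42.9
t: 16.1
ee_pos: [0.5616, 0.0671, 0.1166]
t: 16.6
ee_pos: [0.498, -0.1409, 0.1773]
brass px [270. 323.] 428
spig px [40. 62.] 1510 [ 0.7652 -0.2664] 0.0593 0.0565
spig px [200. 133.] 3758 [ 0.6213 -0.1982] 0.0504 0.0516
spig px [108. 143.] 454 [ 0.7197 -0.1904] 0.0196 0.0562
spig px [ 79. 222.] 1265 [ 0.7656 -0.099 ] 0.0734 0.0567
spig px [149. 255.] 124 [ 0.6961 -0.0611] 0.0089 0.0563
spig px [268. 297.] 242 [ 0.5617 -0.0042] 0.0117 0.0548
t 16.6 pos [ 0.4951 -0.1457  0.1771] shift [0.667 0.104 0.091] turn [ 0.0006 -0.0002  0.    ] open 0.065 q [ 0.09  0.12 -0.37  0.   -1.08 -0.12] F [-4.2 -3.6 -0.3]
```

View pics/w10.png

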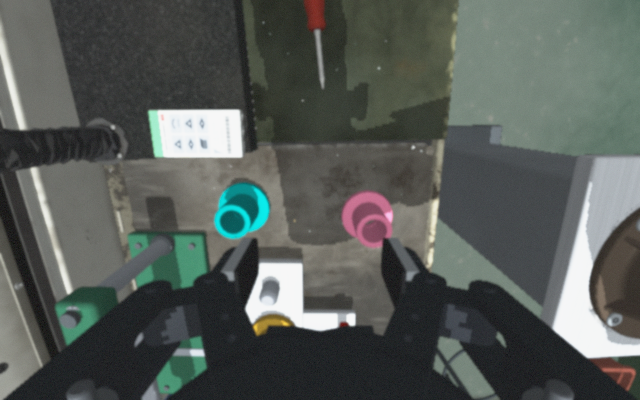

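The second sleeve is down on spigot 2 (270,323) and spigot 1 is free at (268,290). The third sleeve is beyond the view, last measured at (0.4596, −0.3674). I move over it and measure again.

```bash
python3 -m crank '[{"x":0.16,"y":0.03,"z":0,"wx":0,"wy":0,"wz":0,"jaw":65},{"x":0.32,"y":0.06,"z":0,"wx":0,"wy":0,"wz":0,"jaw":65},{"x":0.48,"y":0.1,"z":0.03,"wx":0,"wy":0,"wz":0,"jaw":65},{"x":0.6,"y":0.1,"z":0.06,"wx":0,"wy":0,"wz":0,"jaw":65},{"x":0.67,"y":0.1,"z":0.09,"wx":0,"wy":0,"wz":0,"jaw":65}]'|head -2
python3 look.py w11.png; python3 go.py .4596 -.3674 .024
```

```text
t: 17.15
ee_pos: [0.4646, -0.3425, 0.1494]
brass px [321. 152.] 2218
  top (0.045, 0.07) 709 [ 0.4593 -0.373 ] 0.0577 R 0.02
spig px [ 11. 179.] 1006 [ 0.7631 -0.3687] 0.0496 0.0557
spig px [147. 183.] 95 [ 0.6295 -0.3551] 0.0061 0.0539
spig px [ 49. 302.] 747 [ 0.7654 -0.2241] 0.042 0.0566
spig px [ 90. 316.] 220 [ 0.7245 -0.2036] 0.0156 0.0562
t 17.2 pos [ 0.464  -0.3435  0.1475] shift [0.08  0.012 0.412] turn [ 0.001   0.0002 -0.0002] open 0.0652 q [-0.3   0.25 -0.29  0.   -1.04  0.28] F [ 0.8 -1.7  0.2]
```

```bash
python3 -m crank '[{"x":0.096,"y":0.014,"z":0,"wx":0,"wy":0,"wz":0,"jaw":60},{"x":0.096,"y":0.014,"z":0.15,"wx":0,"wy":0,"wz":0,"jaw":60},{"x":0.096,"y":0.014,"z":0.3,"wx":0,"wy":0,"wz":0,"jaw":60},{"x":0.096,"y":0.014,"z":0.38,"wx":0,"wy":0,"wz":0,"jaw":60},{"x":0.096,"y":0.014,"z":0.407,"wx":0,"wy":0,"wz":0,"jaw":60}]' | head -2
python3 -m crank '[{"x":0,"y":0,"z":0,"wx":0,"wy":0,"wz":0,"jaw":30},{"x":0,"y":0,"z":0,"wx":0,"wy":0,"wz":0,"jaw":30},{"x":0,"y":0,"z":0,"wx":0,"wy":0,"wz":0,"jaw":30},{"x":0,"y":0,"z":0,"wx":0,"wy":0,"wz":0,"jaw":30},{"x":0,"y":0,"z":0,"wx":0,"wy":0,"wz":0,"jaw":30}]' 40
python3 -m crank '[{"x":0,"y":0,"z":-0.1,"wx":0,"wy":0,"wz":0,"jaw":30},{"x":0,"y":0,"z":-0.2,"wx":0,"wy":0,"wz":0,"jaw":30},{"x":0,"y":0,"z":-0.3,"wx":0,"wy":0,"wz":0,"jaw":30},{"x":0,"y":0,"z":-0.4,"wx":0,"wy":0,"wz":0,"jaw":30},{"x":0,"y":0,"z":-0.4,"wx":0,"wy":0,"wz":0,"jaw":30}]' | head -2
python3 held.py w12.png; python3 go.py .562 -.002 .144
```

```text
t: 17.7
ee_pos: [0.4585, -0.3678, 0.0247]
t: 18.2
ee_pos: [0.4613, -0.3689, 0.0289]
eef_rot: [[-0.019, -1.0, 0.002], [-1.0, 0.019, -0.001], [0.0, -0.002, -1.0]]
wrist_force: [1.3, 0.4, -0.6]
opening: 0.037
grasp_force: 40.3
t: 18.7
ee_pos: [0.4633, -0.3702, 0.1532]
top in tool frame 2265 [0.0041 0.0015] 0.0204 ztop -0.0313 tcp [ 0.4633 -0.3702  0.1532]
t 18.8 pos [ 0.4622 -0.3694  0.1507] shift [-1.231 -0.309  0.022] turn [-0.0016 -0.0006  0.0007] open 0.0364 q [-0.34  0.26 -0.26  0.   -1.05  0.32] F [ 0.   0.5 -2.6]
```

```bash
python3 -m crank '[{"x":-0.16,"y":-0.04,"z":0,"wx":0,"wy":0,"wz":0,"jaw":30},{"x":-0.32,"y":-0.08,"z":0,"wx":0,"wy":0,"wz":0,"jaw":30},{"x":-0.48,"y":-0.12,"z":0,"wx":0,"wy":0,"wz":0,"jaw":30},{"x":-0.64,"y":-0.16,"z":0,"wx":0,"wy":0,"wz":0,"jaw":30},{"x":-0.8,"y":-0.2,"z":0,"wx":0,"wy":0,"wz":0,"jaw":30}]' | head -2
python3 go.py .562 .001 .11
```

```text
t: 19.25
ee_pos: [0.5248, -0.128, 0.1471]
t 19.2 pos [ 0.5248 -0.128   0.1471] shift [-0.432 -0.116  0.124] turn [0.0004 0.0001 0.0005] open 0.0367 q [ 0.12  0.19 -0.37 -0.   -1.02 -0.14] F [ 2.  -0.4 -1.8]
```

```bash
python3 -m crank '[{"x":-0.15,"y":-0.04,"z":0,"wx":0,"wy":0,"wz":0,"jaw":30},{"x":-0.3,"y":-0.08,"z":0,"wx":0,"wy":0,"wz":0,"jaw":30},{"x":-0.42,"y":-0.115,"z":0,"wx":0,"wy":0,"wz":0,"jaw":30},{"x":-0.42,"y":-0.115,"z":0.06,"wx":0,"wy":0,"wz":0,"jaw":30},{"x":-0.42,"y":-0.115,"z":0.12,"wx":0,"wy":0,"wz":0,"jaw":30}]' | head -2
python3 -m crank '[{"x":0,"y":0,"z":0,"wx":0,"wy":0,"wz":0,"jaw":30},{"x":0,"y":0,"z":0,"wx":0,"wy":0,"wz":0,"jaw":30},{"x":0,"y":0,"z":0,"wx":0,"wy":0,"wz":0,"jaw":30},{"x":0,"y":0,"z":0,"wx":0,"wy":0,"wz":0,"jaw":30},{"x":0,"y":0,"z":0,"wx":0,"wy":0,"wz":0,"jaw":30}]' | head -2
python3 held.py w13.png; python3 go.py .562 .001 .069
```

```text
t: 19.75
ee_pos: [0.5621, -0.0031, 0.1107]
t: 20.25
ee_pos: [0.5626, -0.0048, 0.1127]
top in tool frame 2371 [0.0026 0.0021] 0.022 ztop -0.0311 tcp [ 0.5626 -0.0048  0.1127]
t 20.3 pos [ 0.5625 -0.0048  0.1126] shift [-0.019  0.002  0.145] turn [-0.0003  0.0001  0.0005] open 0.037 q [ 0.34  0.25 -0.37  0.   -0.95 -0.36] F [-0.5  0.2 -1.6]
```

```bash
python3 -m crank '[{"x":-0.017,"y":0,"z":0,"wx":0,"wy":0,"wz":0,"jaw":30},{"x":-0.017,"y":0,"z":0.04,"wx":0,"wy":0,"wz":0,"jaw":30},{"x":-0.017,"y":0,"z":0.08,"wx":0,"wy":0,"wz":0,"jaw":30},{"x":-0.017,"y":0,"z":0.12,"wx":0,"wy":0,"wz":0,"jaw":30},{"x":-0.017,"y":0,"z":0.14,"wx":0,"wy":0,"wz":0,"jaw":30}]'
python3 go.py .562 .00 .057
```

```text
t: 20.8
ee_pos: [0.5617, 0.0003, 0.0681]
eef_rot: [[-0.019, -1.0, -0.002], [-1.0, 0.019, -0.001], [0.001, 0.002, -1.0]]
wrist_force: [-0.4, 0.2, -2.3]
opening: 0.037
grasp_force: 40.8
t 20.8 pos [5.617e-01 3.000e-04 6.810e-02] shift [ 0.001 -0.001  0.037] turn [ 0.0006 -0.0002  0.0006] open 0.037 q [ 0.35  0.3  -0.41 -0.   -0.85 -0.37] F [-0.4  0.2 -2.3]
```

```bash
python3 -m crank '[{"x":0,"y":0,"z":0.02,"wx":0,"wy":0,"wz":0,"jaw":30},{"x":0,"y":0,"z":0.04,"wx":0,"wy":0,"wz":0,"jaw":30},{"x":0,"y":0,"z":0.043,"wx":0,"wy":0,"wz":0,"jaw":30},{"x":0,"y":0,"z":0.043,"wx":0,"wy":0,"wz":0,"jaw":30},{"x":0,"y":0,"z":0.043,"wx":0,"wy":0,"wz":0,"jaw":30}]'
python3 -m crank '[{"x":0,"y":0,"z":0,"wx":0,"wy":0,"wz":0,"jaw":65},{"x":0,"y":0,"z":0,"wx":0,"wy":0,"wz":0,"jaw":65},{"x":0,"y":0,"z":0,"wx":0,"wy":0,"wz":0,"jaw":65},{"x":0,"y":0,"z":-0.1,"wx":0,"wy":0,"wz":0,"jaw":65},{"x":0,"y":0,"z":-0.2,"wx":0,"wy":0,"wz":0,"jaw":65}]'|head -2
python3 -m crank '[{"x":0,"y":0,"z":-0.15,"wx":0,"wy":0,"wz":0,"jaw":65},{"x":-0.1,"y":0.1,"z":-0.3,"wx":0,"wy":0,"wz":0,"jaw":65},{"x":-0.2,"y":0.15,"z":-0.45,"wx":0,"wy":0,"wz":0,"jaw":65},{"x":-0.3,"y":0.2,"z":-0.55,"wx":0,"wy":0,"wz":0,"jaw":65},{"x":-0.4,"y":0.2,"z":-0.6,"wx":0,"wy":0,"wz":0,"jaw":45}]'|head -2
python3 look.py w14.png; python3 go.py .468 .0687 .045
```

```text
t: 21.3
ee_pos: [0.5644, 0.0007, 0.0587]
eef_rot: [[-0.018, -1.0, 0.004], [-1.0, 0.018, 0.0], [-0.0, -0.004, -1.0]]
wrist_force: [0.2, 0.6, 6.8]
opening: 0.0368
grasp_force: 41.9
t: 21.8
ee_pos: [0.5614, 0.0001, 0.1168]
t: 22.3
ee_pos: [0.5038, 0.122, 0.3006]
handle 249 ((0.4710041880607605, 0.06905267387628555), (0.03545623645186424, 0.012037076987326145), 89.64205169677734)
brass px [277.  77.] 1293
  top (0.045, 0.07) 140 [5.589e-01 4.000e-04] 0.06 R 0.0182
  top (0.075, 0.1) 495 [ 0.5621 -0.0035] 0.0871 R 0.0199
brass px [279. 128.] 1089
  top (0.045, 0.07) 92 [0.5591 0.0667] 0.0602 R 0.0189
  top (0.075, 0.1) 445 [0.5638 0.0672] 0.0876 R 0.0201
brass px [279. 176.] 1096
  top (0.045, 0.07) 164 [0.5633 0.1353] 0.0586 R 0.0189
  top (0.075, 0.1) 386 [0.5663 0.1382] 0.087 R 0.0197
spig px [174.  36.] 77 [ 0.6951 -0.059 ] 0.009 0.0567
spig px [627.  82.] 888 [0.0505 0.0125] 0.0654 0.0564
spig px [273.  76.] 165 [ 0.5645 -0.0036] 0.0109 0.0552
spig px [275. 129.] 186 [0.5655 0.0674] 0.0115 0.0552
spig px [276. 179.] 107 [0.5688 0.1404] 0.0101 0.0558
spig px [194. 210.] 52 [0.7022 0.1873] 0.0087 0.0569
t 22.4 pos [0.5058 0.1267 0.3036] shift [0.199 0.129 0.86 ] turn [-0.0025  0.0014  0.001 ] open 0.0453 q [ 0.62  0.05 -0.16  0.   -1.35 -0.64] F [2.7 4.  5.9]
```

View pics/w14.png

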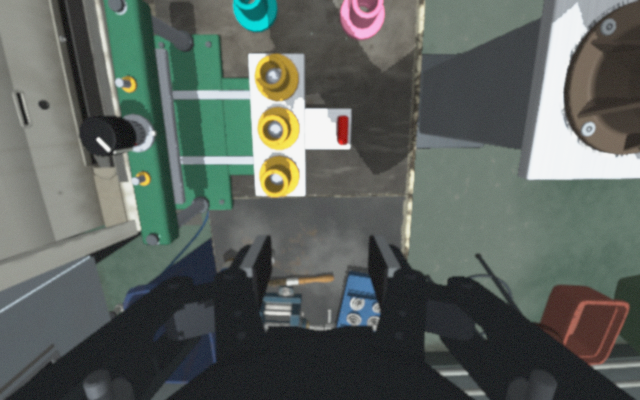

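All three sleeves sit on the shuttle at (277,77), (279,128) and (279,176), with tops level at 87–88 mm; the handle is at (343,130). Back to the handle.

```bash
python3 -m crank '[{"x":0.16,"y":0.1,"z":0.1,"wx":0,"wy":0,"wz":0,"jaw":45},{"x":0.199,"y":0.127,"z":0.2,"wx":0,"wy":0,"wz":0,"jaw":45},{"x":0.199,"y":0.127,"z":0.35,"wx":0,"wy":0,"wz":0,"jaw":45},{"x":0.199,"y":0.127,"z":0.5,"wx":0,"wy":0,"wz":0,"jaw":45},{"x":0.199,"y":0.127,"z":0.64,"wx":0,"wy":0,"wz":0,"jaw":45}]' | head -2
python3 go.py .469 .069 .046
```

```text
t: 22.85
ee_pos: [0.4649, 0.0622, 0.1036]
t 22.9 pos [0.4649 0.0622 0.1036] shift [-0.023 -0.013  0.192] turn [-0.0002  0.0002  0.0006] open 0.0449 q [ 0.55  0.11 -0.57 -0.   -0.89 -0.57] F [ 0.4  0.6 -0.4]
```

```bash
python3 -m crank '[{"x":-0.022,"y":-0.013,"z":0.1,"wx":0,"wy":0,"wz":0,"jaw":45},{"x":-0.022,"y":-0.013,"z":0.19,"wx":0,"wy":0,"wz":0,"jaw":45},{"x":-0.022,"y":-0.013,"z":0.19,"wx":0,"wy":0,"wz":0,"jaw":45},{"x":-0.022,"y":-0.013,"z":0.19,"wx":0,"wy":0,"wz":0,"jaw":10},{"x":-0.022,"y":-0.013,"z":0.19,"wx":0,"wy":0,"wz":0,"jaw":10}]' 40| tail -3
python3 -m crank '[{"x":0,"y":0,"z":0,"wx":0,"wy":0,"wz":0,"jaw":10},{"x":0,"y":0,"z":0,"wx":0,"wy":0,"wz":0,"jaw":10},{"x":0,"y":-0.03,"z":0,"wx":0,"wy":0,"wz":0,"jaw":10},{"x":0,"y":-0.07,"z":0,"wx":0,"wy":0,"wz":0,"jaw":10},{"x":0,"y":-0.11,"z":0,"wx":0,"wy":0,"wz":0,"jaw":10}]' 
python3 go.py .605 .0665 .046
```

```text
wrist_force: [3.2, -1.3, -1.3]
opening: 0.017
grasp_force: 4.5
t: 23.85
ee_pos: [0.5032, 0.0688, 0.0498]
eef_rot: [[-0.018, -1.0, 0.002], [-1.0, 0.018, 0.001], [-0.001, -0.002, -1.0]]
wrist_force: [-2.9, 0.6, 10.5]
opening: 0.0122
grasp_force: 40.1
t 23.9 pos [0.5032 0.0688 0.0498] shift [ 0.001 -0.339  0.013] turn [-0.0006  0.0003  0.0008] open 0.0122 q [ 0.52  0.25 -0.55  0.   -0.77 -0.54] F [-2.9  0.6 10.5]
```

```bash
python3 -m crank '[{"x":0,"y":-0.05,"z":0,"wx":0,"wy":0,"wz":0,"jaw":10},{"x":0,"y":-0.11,"z":0,"wx":0,"wy":0,"wz":0,"jaw":10},{"x":0,"y":-0.17,"z":0,"wx":0,"wy":0,"wz":0,"jaw":10},{"x":0,"y":-0.23,"z":0,"wx":0,"wy":0,"wz":0,"jaw":10},{"x":0,"y":-0.28,"z":0,"wx":0,"wy":0,"wz":0,"jaw":10}]'
python3 -m crank '[{"x":0,"y":-0.02,"z":0,"wx":0,"wy":0,"wz":0,"jaw":10},{"x":0,"y":-0.04,"z":0,"wx":0,"wy":0,"wz":0,"jaw":10},{"x":0,"y":-0.055,"z":0,"wx":0,"wy":0,"wz":0,"jaw":10},{"x":0,"y":-0.065,"z":0,"wx":0,"wy":0,"wz":0,"jaw":10},{"x":0,"y":-0.07,"z":0,"wx":0,"wy":0,"wz":0,"jaw":10}]'
```

```text
t: 24.35
ee_pos: [0.5874, 0.0666, 0.0498]
eef_rot: [[-0.019, -1.0, 0.001], [-1.0, 0.019, 0.0], [-0.0, -0.001, -1.0]]
wrist_force: [-3.5, -0.3, 9.9]
opening: 0.0124
grasp_force: 40.1
t: 24.85
ee_pos: [0.608, 0.0662, 0.0499]
eef_rot: [[-0.019, -1.0, 0.001], [-1.0, 0.019, -0.0], [-0.0, -0.001, -1.0]]
wrist_force: [-3.3, -1.6, 7.9]
opening: 0.0124
grasp_force: 40.1
```

Not at the stop yet (only 3 N of friction); I continue gently.

```bash
python3 -m crank '[{"x":0,"y":-0.005,"z":0,"wx":0,"wy":0,"wz":0,"jaw":10},{"x":0,"y":-0.01,"z":0,"wx":0,"wy":0,"wz":0,"jaw":10},{"x":0,"y":-0.015,"z":0,"wx":0,"wy":0,"wz":0,"jaw":10},{"x":0,"y":-0.02,"z":0,"wx":0,"wy":0,"wz":0,"jaw":10},{"x":0,"y":-0.02,"z":0,"wx":0,"wy":0,"wz":0,"jaw":10}]'
```

```text
t: 25.35
ee_pos: [0.6081, 0.066, 0.0497]
eef_rot: [[-0.02, -1.0, -0.008], [-1.0, 0.02, -0.001], [0.001, 0.008, -1.0]]
wrist_force: [-22.8, 5.8, 26.1]
opening: 0.0121
grasp_force: 42.0
```

```bash
python3 -m crank '[{"x":0,"y":0.018,"z":0,"wx":0,"wy":0,"wz":0,"jaw":10},{"x":0,"y":0.018,"z":0,"wx":0,"wy":0,"wz":0,"jaw":35},{"x":0,"y":0.018,"z":0,"wx":0,"wy":0,"wz":0,"jaw":35},{"x":0,"y":0.018,"z":0,"wx":0,"wy":0,"wz":0,"jaw":35},{"x":0,"y":0.018,"z":0,"wx":0,"wy":0,"wz":0,"jaw":35}]'|head -2
python3 -m crank '[{"x":0,"y":0.0,"z":-0.15,"wx":0,"wy":0,"wz":0,"jaw":35},{"x":0,"y":0,"z":-0.3,"wx":0,"wy":0,"wz":0,"jaw":35},{"x":0,"y":0.0,"z":-0.45,"wx":0,"wy":0,"wz":0,"jaw":35},{"x":0,"y":0.0,"z":-0.6,"wx":0,"wy":0,"wz":0,"jaw":35},{"x":0,"y":0.0,"z":-0.75,"wx":0,"wy":0,"wz":0,"jaw":60}]'|head -2
python3 -m crank '[{"x":-0.12,"y":-0.1,"z":-0.1,"wx":0,"wy":0,"wz":0,"jaw":60},{"x":-0.15,"y":-0.2,"z":-0.15,"wx":0,"wy":0,"wz":0,"jaw":60},{"x":-0.15,"y":-0.25,"z":-0.2,"wx":0,"wy":0,"wz":0,"jaw":60},{"x":-0.15,"y":-0.25,"z":-0.2,"wx":0,"wy":0,"wz":0,"jaw":60},{"x":-0.15,"y":-0.25,"z":-0.2,"wx":0,"wy":0,"wz":0,"jaw":60}]'|head -2
cat > knob.py <<'E'
from h import *
p,d,c=grab('wrist','k1.png')
o,v=ray(c,np.argwhere(np.ones(d.shape))[:,::-1]); P=(o+v*d.reshape(-1)[:,None]).reshape(400,640,3)
m=(P[...,2]>.208)&(P[...,2]<.225)&(abs(P[...,0]-.7)<.04)&(abs(P[...,1]-.064)<.04)
q=P[m]; print(len(q),cv2.minEnclosingCircle(q[:,:2].astype(np.float32)),q.mean(0).round(4))
hsv=cv2.cvtColor(p,cv2.COLOR_RGB2HSV).astype(int);H,S,V=hsv[...,0],hsv[...,1],hsv[...,2]
h=P[((H<6)|(H>174))&(S>140)&(V>70)&(P[...,2]>.073)&(P[...,2]<.09)]
if len(h): print('handle',cv2.minAreaRect(h[:,:2].astype(np.float32)))
E
python3 knob.py; python3 go.py .7035 .064 .30
```

```text
t: 25.85
ee_pos: [0.6082, 0.0665, 0.0479]
t: 26.35
ee_pos: [0.6078, 0.0664, 0.2749]
t: 26.85
ee_pos: [0.6837, 0.1101, 0.332]
1064 ((0.7013190984725952, 0.06400289386510849), 0.018843887373805046) [0.7012 0.0635 0.2158]
handle ((0.6057277917861938, 0.0657472163438797), (0.03582517430186272, 0.01374752912670374), 87.47525024414062)
t 26.9 pos [0.6832 0.1099 0.3319] shift [ 0.152 -0.071  0.106] turn [ 0.0005 -0.0001  0.0005] open 0.06 q [ 0.44  0.34  0.27 -0.   -1.5  -0.46] F [-0.6 -0.4  0. ]
```

View pics/k1.png

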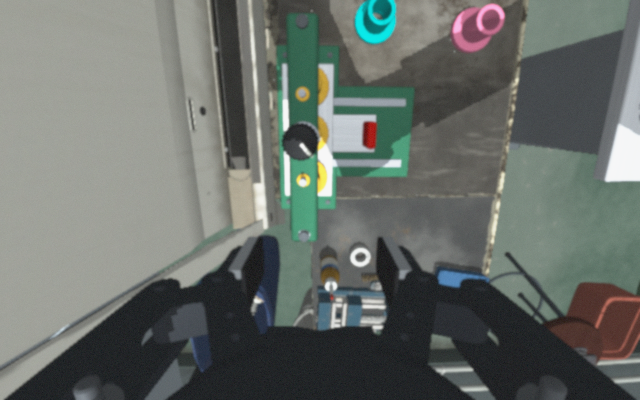

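The loaded shuttle is home, with the sleeves under the foot at (320,85), (322,130) and (320,178), the handle at (370,135) and the knob at (300,142). Before turning I check the clearance to the panel behind and to the brass bolts.

```bash
python3 - <<'E'
from h import *
p,d,c=grab('wrist')
o,v=ray(c,np.argwhere(np.ones(d.shape))[:,::-1]); P=(o+v*d.reshape(-1)[:,None]).reshape(400,640,3)
for uv in((303,94),(303,180),(304,182)): print(P[uv[1],uv[0]].round(3))
m=(abs(P[...,1]-.064)<.1)&(P[...,0]>.72)&(d>0)
for lo in(.0,.1,.17,.25,.35,.45): 
    q=P[m&(P[...,2]>lo)&(P[...,2]<lo+.08)]; print(lo,len(q),q[:,0].min().round(3) if len(q) else '')
m=(abs(P[...,0]-.7015)<.017)&(abs(P[...,1]-.064)<.12)&(P[...,2]>.162)
q=P[m]; 
for a in range(-12,12): 
    t=q[(abs(q[:,1]-.064-a*.01-.005)<.005)]; print(a*10,len(t) and t[:,2].max().round(3),end='; ')
E
python3 go.py .7015 .064 .26 90
```

```text
[0.698 0.015 0.173]
[0.701 0.111 0.173]
[0.7   0.113 0.173]
0.0 4212 0.731
0.1 6983 0.72
0.17 13767 0.839
0.25 29244 0.861
0.35 5440 0.72
0.45 2132 0.729
-120 0.165; -110 0; -100 0; -90 0; -80 0; -70 0; -60 0.174; -50 0.175; -40 0; -30 0; -20 0.218; -10 0.218; 0 0.219; 10 0.218; 20 0.462; 30 0.456; 40 0.403; 50 0.398; 60 0; 70 0; 80 0; 90 0; 100 0; 110 0.165; t 26.9 pos [0.683  0.1098 0.3321] shift [ 0.151 -0.065  0.24 ] turn [ 3.000e-04 -4.000e-04  4.939e-01] open 0.0602 q [ 0.44  0.34  0.27 -0.   -1.5  -0.46] F [-0.7 -0.6 -0.1]
```

The knob axis is at (0.7015, 0.064), the panel is beyond x = 0.84 and the bolts top out at 175 mm, so it is clear. I move above the knob while winding the wrist back.

```bash
python3 -m crank '[{"x":0.151,"y":-0.065,"z":0,"wx":0,"wy":0,"wz":-0.23,"jaw":60},{"x":0.151,"y":-0.065,"z":0,"wx":0,"wy":0,"wz":-0.23,"jaw":60},{"x":0.151,"y":-0.065,"z":0.1,"wx":0,"wy":0,"wz":-0.23,"jaw":60},{"x":0.151,"y":-0.065,"z":0.15,"wx":0,"wy":0,"wz":-0.23,"jaw":60},{"x":0.151,"y":-0.065,"z":0.2,"wx":0,"wy":0,"wz":-0.23,"jaw":60}]' | head -2
for i in 1 2 3; do python3 -m crank '[{"x":0,"y":0,"z":0,"wx":0,"wy":0,"wz":-0.23,"jaw":60},{"x":0,"y":0,"z":0,"wx":0,"wy":0,"wz":-0.23,"jaw":60},{"x":0,"y":0,"z":0,"wx":0,"wy":0,"wz":-0.23,"jaw":60},{"x":0,"y":0,"z":0,"wx":0,"wy":0,"wz":-0.23,"jaw":60},{"x":0,"y":0,"z":0,"wx":0,"wy":0,"wz":-0.23,"jaw":60}]' | head -2; done
python3 go.py .7015 .064 .188 0; python3 -c "
from h import *; R=np.array(r.state()['eef_rot']); print(R.round(3), np.degrees(np.arctan2(R[1,1],R[0,1])))"
```

```text
t: 27.45
ee_pos: [0.7013, 0.0639, 0.2719]
t: 27.95
ee_pos: [0.7015, 0.0642, 0.2729]
t: 28.45
ee_pos: [0.7015, 0.0642, 0.2729]
t: 28.95
ee_pos: [0.7015, 0.0642, 0.2729]
t 28.9 pos [0.7015 0.0642 0.2729] shift [-0.     0.     0.283] turn [-0.0002  0.     -0.0841] open 0.0602 q [ 0.37  0.38  0.19 -0.   -1.39  2.51] F [ 0.1  0.3 -0.4]
[[ 0.261  0.965 -0.001]
 [ 0.965 -0.261 -0.   ]
 [-0.    -0.001 -1.   ]] -15.145303396864707
```

```bash
python3 -m crank '[{"x":0,"y":0,"z":0.1,"wx":0,"wy":0,"wz":0,"jaw":60},{"x":0,"y":0,"z":0.2,"wx":0,"wy":0,"wz":0,"jaw":60},{"x":0,"y":0,"z":0.28,"wx":0,"wy":0,"wz":0,"jaw":60},{"x":0,"y":0,"z":0.28,"wx":0,"wy":0,"wz":0,"jaw":60},{"x":0,"y":0,"z":0.28,"wx":0,"wy":0,"wz":0,"jaw":25}]' 40| head -2
python3 -m crank '[{"x":0,"y":0,"z":0,"wx":0,"wy":0,"wz":0,"jaw":25},{"x":0,"y":0,"z":0,"wx":0,"wy":0,"wz":0,"jaw":25},{"x":0,"y":0,"z":0,"wx":0,"wy":0,"wz":0,"jaw":25},{"x":0,"y":0,"z":0,"wx":0,"wy":0,"wz":0.03,"jaw":25},{"x":0,"y":0,"z":0,"wx":0,"wy":0,"wz":0.06,"jaw":25}]'
python3 -m crank '[{"x":0,"y":0,"z":0,"wx":0,"wy":0,"wz":0.04,"jaw":25},{"x":0,"y":0,"z":0,"wx":0,"wy":0,"wz":0.08,"jaw":25},{"x":0,"y":0,"z":0,"wx":0,"wy":0,"wz":0.12,"jaw":25},{"x":0,"y":0,"z":0,"wx":0,"wy":0,"wz":0.16,"jaw":25},{"x":0,"y":0,"z":0,"wx":0,"wy":0,"wz":0.2,"jaw":25}]'
python3 -c "
from h import *; s=r.state(); print(s['ft_torque'],s['q'])"
```

```text
t: 29.45
ee_pos: [0.7021, 0.0641, 0.1896]
t: 29.95
ee_pos: [0.7031, 0.0642, 0.1905]
eef_rot: [[0.446, 0.895, 0.002], [0.895, -0.446, 0.0], [0.001, 0.002, -1.0]]
wrist_force: [0.4, -1.4, 3.0]
opening: 0.0249
grasp_force: 1.4
t: 30.45
ee_pos: [0.7034, 0.0643, 0.1905]
eef_rot: [[0.888, 0.461, 0.002], [0.461, -0.888, 0.0], [0.002, 0.001, -1.0]]
wrist_force: [0.8, -0.6, 2.8]
opening: 0.0249
grasp_force: 1.2
[-0.22124187 -0.22938558  0.06501206] [ 3.66639905e-01  4.16079363e-01  6.62523592e-02  8.36448501e-04
 -1.21860251e+00  1.68260855e+00]
```

The opening (25 mm) is less than the knob should give, so I look before going on.

```bash
python3 -c "
from h import *
p,d,c=grab('wrist','k2.png'); p2,_,c2=grab('scene'); a=cv2.resize(p2[100:230,230:390,::-1],None,fx=3.6,fy=3.6,interpolation=cv2.INTER_CUBIC); b=cv2.resize(p[:,:,::-1],None,fx=.8,fy=.8)[:, :]
cv2.imwrite('pics/k2c.png',np.vstack([a[:,:512][:260],b[:, :512]][:2]))
"
```

```text
(no output)
```

View pics/k2c.png

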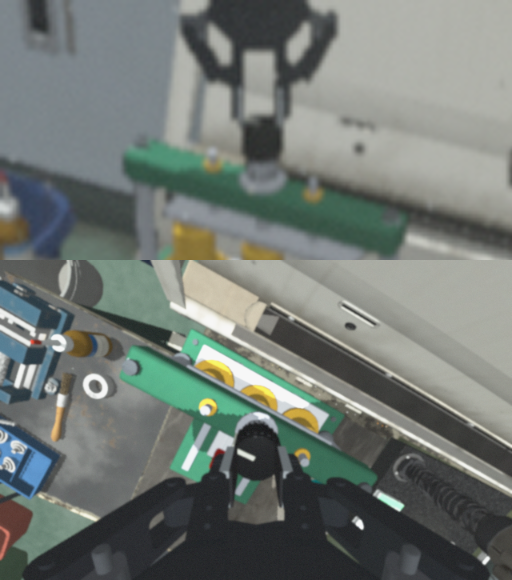

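The picture shows the knob (257,452) between the pads at about its upper half. I close with a lower jaw target so that the grip force builds up.

```bash
python3 -m crank '[{"x":0,"y":0,"z":0,"wx":0,"wy":0,"wz":0,"jaw":10},{"x":0,"y":0,"z":0,"wx":0,"wy":0,"wz":0,"jaw":10},{"x":0,"y":0,"z":0,"wx":0,"wy":0,"wz":0,"jaw":10},{"x":0,"y":0,"z":0,"wx":0,"wy":0,"wz":0,"jaw":10},{"x":0,"y":0,"z":0,"wx":0,"wy":0,"wz":0,"jaw":10}]' 40
python3 -c "
from h import *
p,d,c=grab('scene'); a=cv2.resize(p[110:180,270:340,::-1],None,fx=8,fy=8,interpolation=cv2.INTER_CUBIC); cv2.imwrite('pics/k3.png',a)
s=r.state(); print(s['ft_torque'])"
```

```text
t: 31.05
ee_pos: [0.7036, 0.0641, 0.1909]
eef_rot: [[0.883, 0.469, 0.003], [0.469, -0.883, -0.0], [0.003, 0.002, -1.0]]
wrist_force: [1.8, -1.1, 6.9]
opening: 0.0101
grasp_force: 3.1
[-0.51520054 -0.38928201 -0.00202283]
```

View pics/k3.png

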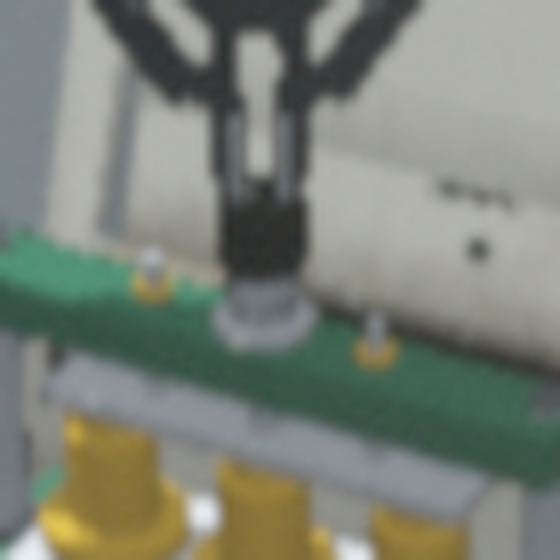

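The crop shows the closed fingertips at (258,190), seemingly on top of the knob (260,230) and not around it. I check with depth where the tips really are.

Run:
```python
from h import *
p,d,c=grab('scene')
for u in (299,302,306):
    print(u)
    for v in range(124,152,2): print('  ',v,dep(c,d,[[u,v]])[0].round(3),p[v,u])
s=r.state(); print(s['ee_pos'],s['opening'])
```

```text
299
   124 [0.689 0.065 0.257] [88 92 95]
   126 [0.692 0.067 0.248] [105 110 112]
   128 [0.69  0.066 0.242] [103 107 109]
   130 [0.689 0.066 0.236] [101 107 109]
   132 [0.691 0.067 0.227] [102 107 108]
   134 [0.689 0.066 0.222] [90 95 96]
   136 [0.687 0.065 0.216] [54 55 54]
   138 [0.685 0.064 0.21 ] [48 50 48]
   140 [0.688 0.066 0.201] [49 51 49]
   142 [0.681 0.062 0.199] [48 48 49]
   144 [0.685 0.065 0.188] [62 65 65]
   146 [0.696 0.07  0.173] [101 106 110]
   148 [0.692 0.068 0.168] [105 111 114]
   150 [0.688 0.066 0.164] [128 132 138]
302
   124 [0.84  0.134 0.159] [156 157 151]
   126 [0.843 0.136 0.149] [164 165 160]
   128 [0.837 0.133 0.145] [176 178 172]
   130 [0.834 0.131 0.139] [170 173 166]
   132 [0.712 0.067 0.216] [92 93 89]
   134 [0.71  0.066 0.21 ] [60 63 62]
   136 [0.69  0.056 0.217] [49 51 48]
   138 [0.684 0.053 0.214] [45 48 47]
   140 [0.682 0.052 0.208] [48 49 48]
   142 [0.686 0.054 0.198] [50 50 49]
   144 [0.68  0.051 0.195] [59 62 61]
   146 [0.694 0.059 0.177] [110 114 120]
   148 [0.692 0.058 0.171] [111 116 121]
   150 [0.691 0.057 0.165] [117 122 127]
306
   124 [0.697 0.046 0.258] [70 75 76]
   126 [0.699 0.047 0.25 ] [82 87 88]
   128 [0.705 0.05  0.239] [81 85 86]
   130 [0.705 0.05  0.231] [81 86 87]
   132 [0.705 0.05  0.225] [81 86 88]
   134 [0.708 0.052 0.215] [76 79 80]
   136 [0.7   0.047 0.214] [50 52 51]
   138 [0.695 0.045 0.21 ] [45 49 49]
   140 [0.692 0.044 0.205] [46 52 48]
   142 [0.693 0.044 0.197] [48 52 50]
   144 [0.69  0.043 0.192] [76 78 78]
   146 [0.701 0.048 0.177] [101 104 107]
   148 [0.7   0.048 0.17 ] [100 104 107]
   150 [0.695 0.046 0.166] [128 134 140]
[0.70364699 0.06415664 0.19088788] 0.009960559145356884
```

The tips really sit at z≈0.218, about 26 mm higher than the reported TCP suggests, so they only touched the knob's top. I open, rise a little, wind back and go deeper.

```bash
python3 -m crank '[{"x":0,"y":0,"z":-0.1,"wx":0,"wy":0,"wz":0,"jaw":52},{"x":0,"y":0,"z":-0.1,"wx":0,"wy":0,"wz":-0.05,"jaw":52},{"x":0,"y":0,"z":-0.1,"wx":0,"wy":0,"wz":-0.1,"jaw":52},{"x":0,"y":0,"z":-0.1,"wx":0,"wy":0,"wz":-0.15,"jaw":52},{"x":0,"y":0,"z":-0.1,"wx":0,"wy":0,"wz":-0.18,"jaw":52}]' | head -2
python3 go.py .7015 .064 .168 0
```

```text
t: 31.65
ee_pos: [0.7021, 0.0646, 0.2188]
t 31.6 pos [0.7021 0.0646 0.2188] shift [-0.003 -0.001  0.169] turn [-0.0002 -0.     -0.163 ] open 0.0517 q [ 0.37  0.4   0.11 -0.   -1.28  2.26] F [-0.  -0.4 -0.7]
```

```bash
python3 -m crank '[{"x":0,"y":0,"z":0.06,"wx":0,"wy":0,"wz":0,"jaw":52},{"x":0,"y":0,"z":0.12,"wx":0,"wy":0,"wz":0,"jaw":52},{"x":0,"y":0,"z":0.165,"wx":0,"wy":0,"wz":0,"jaw":52},{"x":0,"y":0,"z":0.165,"wx":0,"wy":0,"wz":0,"jaw":52},{"x":0,"y":0,"z":0.165,"wx":0,"wy":0,"wz":0,"jaw":52}]' 40
python3 -m crank '[{"x":0,"y":0,"z":0,"wx":0,"wy":0,"wz":0,"jaw":20},{"x":0,"y":0,"z":0,"wx":0,"wy":0,"wz":0,"jaw":20},{"x":0,"y":0,"z":0,"wx":0,"wy":0,"wz":0,"jaw":20},{"x":0,"y":0,"z":0,"wx":0,"wy":0,"wz":0,"jaw":20},{"x":0,"y":0,"z":0,"wx":0,"wy":0,"wz":0,"jaw":20}]' 40
```

```text
t: 32.15
ee_pos: [0.7026, 0.0643, 0.1697]
eef_rot: [[0.497, 0.868, -0.0], [0.868, -0.497, -0.0], [-0.0, -0.0, -1.0]]
wrist_force: [0.4, -0.3, 0.7]
opening: 0.0521
grasp_force: 0.0
t: 32.65
ee_pos: [0.7033, 0.0644, 0.171]
eef_rot: [[0.498, 0.867, 0.002], [0.867, -0.498, 0.0], [0.001, 0.002, -1.0]]
wrist_force: [0.6, -0.0, 5.7]
opening: 0.0343
grasp_force: 40.5
```

Opening 34 mm at 40 N: the knob is properly held. Turning.

```bash
cat > tq.py <<'E'
from h import *; s=r.state(); R=np.array(s['eef_rot']); print('   tz',round(s['ft_torque'][2],3),'q6',round(s['q'][5],3),'open',round(s['opening'],4),'pos',np.round(s['ee_pos'],4),'F',np.round(s['wrist_force'],1),'t',round(s['t'],1))
E
for i in 1 2 3 4 5 6 7; do python3 -m crank '[{"x":0,"y":0,"z":0,"wx":0,"wy":0,"wz":0.04,"jaw":20},{"x":0,"y":0,"z":0,"wx":0,"wy":0,"wz":0.08,"jaw":20},{"x":0,"y":0,"z":0,"wx":0,"wy":0,"wz":0.12,"jaw":20},{"x":0,"y":0,"z":0,"wx":0,"wy":0,"wz":0.16,"jaw":20},{"x":0,"y":0,"z":0,"wx":0,"wy":0,"wz":0.2,"jaw":20}]' >/dev/null; python3 tq.py; done
```

```text
tz 0.041 q6 1.62 open 0.0345 pos [0.7037 0.064  0.171 ] F [ 2.6 -2.3  4.9] t 33.1
   tz 0.048 q6 0.991 open 0.0344 pos [0.7037 0.0635 0.171 ] F [ 2.6 -3.2  5. ] t 33.6
   tz -0.005 q6 0.363 open 0.0348 pos [0.7034 0.0631 0.1709] F [ 1.9 -5.2  4.8] t 34.1
   tz 0.034 q6 -0.265 open 0.035 pos [0.703  0.0629 0.171 ] F [ 0.4 -5.6  5.5] t 34.6
   tz -0.002 q6 -0.893 open 0.0344 pos [0.7026 0.0629 0.1709] F [-2.5 -4.2  7.6] t 35.1
   tz 0.024 q6 -1.522 open 0.0345 pos [0.7022 0.0632 0.171 ] F [-2.2 -3.7  9. ] t 35.6
   tz 0.024 q6 -2.15 open 0.0348 pos [0.7022 0.0637 0.1709] F [-2.8 -2.5  7.5] t 36.1
```

```bash
python3 -m crank '[{"x":0,"y":0,"z":0,"wx":0,"wy":0,"wz":0.04,"jaw":20},{"x":0,"y":0,"z":0,"wx":0,"wy":0,"wz":0.08,"jaw":20},{"x":0,"y":0,"z":0,"wx":0,"wy":0,"wz":0.12,"jaw":20},{"x":0,"y":0,"z":0,"wx":0,"wy":0,"wz":0.15,"jaw":20},{"x":0,"y":0,"z":0,"wx":0,"wy":0,"wz":0.15,"jaw":20}]' >/dev/null; python3 tq.py
python3 -m crank '[{"x":0,"y":0,"z":0,"wx":0,"wy":0,"wz":0,"jaw":52},{"x":0,"y":0,"z":0,"wx":0,"wy":0,"wz":0,"jaw":52},{"x":0,"y":0,"z":0,"wx":0,"wy":0,"wz":0,"jaw":52},{"x":0,"y":0,"z":-0.1,"wx":0,"wy":0,"wz":0,"jaw":52},{"x":0,"y":0,"z":-0.2,"wx":0,"wy":0,"wz":0,"jaw":52}]' >/dev/null; python3 tq.py
for i in 1 2 3 4 5 6 7; do python3 -m crank '[{"x":0,"y":0,"z":0,"wx":0,"wy":0,"wz":-0.23,"jaw":52},{"x":0,"y":0,"z":0,"wx":0,"wy":0,"wz":-0.23,"jaw":52},{"x":0,"y":0,"z":0,"wx":0,"wy":0,"wz":-0.23,"jaw":52},{"x":0,"y":0,"z":0,"wx":0,"wy":0,"wz":-0.23,"jaw":52},{"x":0,"y":0,"z":0,"wx":0,"wy":0,"wz":-0.23,"jaw":52}]' >/dev/null; done; python3 go.py .7015 .064 .168 0
```

```text
tz 0.008 q6 -2.619 open 0.0343 pos [0.7023 0.064  0.1709] F [-3.4 -1.1  7.9] t 36.6
   tz 0.037 q6 -2.616 open 0.0519 pos [0.7018 0.0643 0.2288] F [0.5 0.7 1.6] t 37.1
t 40.6 pos [0.7024 0.0645 0.2291] shift [-0.002 -0.002  0.204] turn [-0.0002  0.     -0.1041] open 0.0519 q [ 0.37  0.4   0.12 -0.   -1.3   2.45] F [ 0.1 -0.7  0.6]
```

```bash
python3 -m crank '[{"x":0,"y":0,"z":0.08,"wx":0,"wy":0,"wz":0,"jaw":52},{"x":0,"y":0,"z":0.16,"wx":0,"wy":0,"wz":0,"jaw":52},{"x":0,"y":0,"z":0.2,"wx":0,"wy":0,"wz":0,"jaw":52},{"x":0,"y":0,"z":0.2,"wx":0,"wy":0,"wz":0,"jaw":52},{"x":0,"y":0,"z":0.2,"wx":0,"wy":0,"wz":0,"jaw":52}]' 40 >/dev/null; python3 tq.py
python3 -m crank '[{"x":0,"y":0,"z":0,"wx":0,"wy":0,"wz":0,"jaw":20},{"x":0,"y":0,"z":0,"wx":0,"wy":0,"wz":0,"jaw":20},{"x":0,"y":0,"z":0,"wx":0,"wy":0,"wz":0,"jaw":20},{"x":0,"y":0,"z":0,"wx":0,"wy":0,"wz":0,"jaw":20},{"x":0,"y":0,"z":0,"wx":0,"wy":0,"wz":0,"jaw":20}]' 40 >/dev/null; python3 tq.py
for i in 1 2 3; do python3 -m crank '[{"x":0,"y":0,"z":0,"wx":0,"wy":0,"wz":0.04,"jaw":20},{"x":0,"y":0,"z":0,"wx":0,"wy":0,"wz":0.08,"jaw":20},{"x":0,"y":0,"z":0,"wx":0,"wy":0,"wz":0.12,"jaw":20},{"x":0,"y":0,"z":0,"wx":0,"wy":0,"wz":0.16,"jaw":20},{"x":0,"y":0,"z":0,"wx":0,"wy":0,"wz":0.2,"jaw":20}]' >/dev/null; python3 tq.py; done
```

```text
tz -0.024 q6 2.442 open 0.0519 pos [0.7029 0.0644 0.1702] F [-0.8 -0.2  0.5] t 41.1
   tz 0.021 q6 2.442 open 0.0347 pos [0.7033 0.0645 0.1712] F [-0.2  0.2  5.7] t 41.6
   tz 0.089 q6 1.808 open 0.0346 pos [0.7038 0.0641 0.1713] F [ 2.2 -0.3  4.5] t 42.1
   tz 0.044 q6 1.18 open 0.0342 pos [0.7039 0.0635 0.1712] F [ 1.8 -3.5  4.4] t 42.6
   tz 0.021 q6 0.552 open 0.0345 pos [0.7036 0.063  0.1712] F [ 2.2 -4.6  5.1] t 43.1
```

```bash
python3 -m crank '[{"x":0,"y":0,"z":0,"wx":0,"wy":0,"wz":0.04,"jaw":20},{"x":0,"y":0,"z":0,"wx":0,"wy":0,"wz":0.08,"jaw":20},{"x":0,"y":0,"z":0,"wx":0,"wy":0,"wz":0.12,"jaw":20},{"x":0,"y":0,"z":0,"wx":0,"wy":0,"wz":0.16,"jaw":20},{"x":0,"y":0,"z":0,"wx":0,"wy":0,"wz":0.16,"jaw":20}]' >/dev/null; python3 tq.py
python3 -m crank '[{"x":0,"y":0,"z":0,"wx":0,"wy":0,"wz":0,"jaw":52},{"x":0,"y":0,"z":0,"wx":0,"wy":0,"wz":0,"jaw":52},{"x":0,"y":0,"z":0,"wx":0,"wy":0,"wz":0,"jaw":52},{"x":0,"y":0,"z":-0.1,"wx":0,"wy":0,"wz":0,"jaw":52},{"x":0,"y":0,"z":-0.2,"wx":0,"wy":0,"wz":0,"jaw":52}]' >/dev/null; python3 tq.py
python3 -m crank '[{"x":0,"y":0,"z":-0.1,"wx":0,"wy":0,"wz":0,"jaw":52},{"x":0,"y":0,"z":-0.2,"wx":0,"wy":0,"wz":0,"jaw":52},{"x":0,"y":0,"z":-0.3,"wx":0,"wy":0,"wz":0,"jaw":52},{"x":0,"y":0,"z":-0.4,"wx":0,"wy":0,"wz":0,"jaw":52},{"x":0,"y":0,"z":-0.4,"wx":0,"wy":0,"wz":0,"jaw":52}]' >/dev/null; python3 tq.py
python3 - <<'E'
from h import *
p,d,c=grab('scene'); a=cv2.resize(p[120:220,250:350,::-1],None,fx=6,fy=6,interpolation=cv2.INTER_CUBIC); cv2.imwrite('pics/f1.png',a)
E
```

```text
tz 0.006 q6 0.05 open 0.0345 pos [0.7032 0.0628 0.1712] F [-0.8 -5.4  6.8] t 43.6
   tz 0.01 q6 0.054 open 0.052 pos [0.7017 0.0645 0.2289] F [0.8 0.7 0.9] t 44.1
   tz 0.02 q6 0.054 open 0.0521 pos [0.704  0.0646 0.3548] F [ 0.7 -0.3  0.6] t 44.6
```

View pics/f1.png

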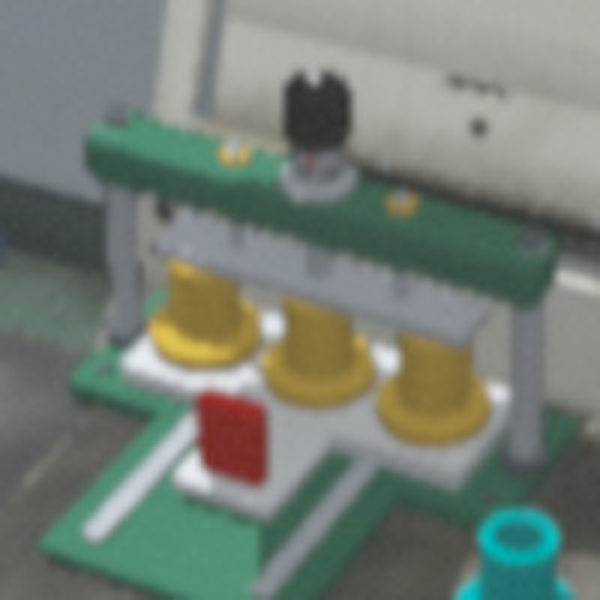

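The foot rests on the three sleeve tops ((205,262), (318,297), (437,335)); the shuttle is home and the thimble has a red mark at (310,160). I give one more grip of about 1.2 rad and compare pictures. If the thimble and foot stay still while the knob turns, it has slipped.

```bash
python3 go.py .7020 .064 .171 0; python3 -m crank '[{"x":0,"y":0,"z":0.15,"wx":0,"wy":0,"wz":0,"jaw":52},{"x":0,"y":0,"z":0.3,"wx":0,"wy":0,"wz":0,"jaw":52},{"x":0,"y":0,"z":0.42,"wx":0,"wy":0,"wz":0,"jaw":52},{"x":0,"y":0,"z":0.54,"wx":0,"wy":0,"wz":0,"jaw":52},{"x":0,"y":0,"z":0.6,"wx":0,"wy":0,"wz":0,"jaw":52}]' 40 >/dev/null; python3 tq.py
python3 -m crank '[{"x":0,"y":0,"z":0,"wx":0,"wy":0,"wz":0,"jaw":52},{"x":0,"y":0,"z":0,"wx":0,"wy":0,"wz":0,"jaw":20},{"x":0,"y":0,"z":0,"wx":0,"wy":0,"wz":0,"jaw":20},{"x":0,"y":0,"z":0,"wx":0,"wy":0,"wz":0,"jaw":20},{"x":0,"y":0,"z":0,"wx":0,"wy":0,"wz":0,"jaw":20}]' 40 >/dev/null; python3 tq.py
for i in 1 2; do python3 -m crank '[{"x":0,"y":0,"z":0,"wx":0,"wy":0,"wz":0.04,"jaw":20},{"x":0,"y":0,"z":0,"wx":0,"wy":0,"wz":0.08,"jaw":20},{"x":0,"y":0,"z":0,"wx":0,"wy":0,"wz":0.12,"jaw":20},{"x":0,"y":0,"z":0,"wx":0,"wy":0,"wz":0.16,"jaw":20},{"x":0,"y":0,"z":0,"wx":0,"wy":0,"wz":0.19,"jaw":20}]' >/dev/null; python3 tq.py; done
python3 -m crank '[{"x":0,"y":0,"z":0,"wx":0,"wy":0,"wz":0,"jaw":52},{"x":0,"y":0,"z":0,"wx":0,"wy":0,"wz":0,"jaw":52},{"x":0,"y":0,"z":0,"wx":0,"wy":0,"wz":0,"jaw":52},{"x":0,"y":0,"z":-0.1,"wx":0,"wy":0,"wz":0,"jaw":52},{"x":0,"y":0,"z":-0.2,"wx":0,"wy":0,"wz":0,"jaw":52}]' >/dev/null
python3 -m crank '[{"x":0,"y":0,"z":-0.1,"wx":0,"wy":0,"wz":0,"jaw":52},{"x":0,"y":0,"z":-0.2,"wx":0,"wy":0,"wz":0,"jaw":52},{"x":0,"y":0,"z":-0.3,"wx":0,"wy":0,"wz":0,"jaw":52},{"x":0,"y":0,"z":-0.4,"wx":0,"wy":0,"wz":0,"jaw":52},{"x":0,"y":0,"z":-0.4,"wx":0,"wy":0,"wz":0,"jaw":52}]' >/dev/null; python3 tq.py
python3 - <<'E'
from h import *
p,d,c=grab('scene'); a=cv2.resize(p[120:220,250:350,::-1],None,fx=6,fy=6,interpolation=cv2.INTER_CUBIC); cv2.imwrite('pics/f2.png',a)
b=cv2.imread('pics/f1.png'); dd=cv2.absdiff(a,b).max(2)
for n,(y0,y1,x0,x1) in dict(knob=(70,150,280,355),thimble=(150,200,280,355),foot=(210,340,150,490),still=(340,600,60,580)).items(): print(n,dd[y0:y1,x0:x1].mean().round(2),np.percentile(dd[y0:y1,x0:x1],98))
cv2.imwrite('pics/f12.png',cv2.resize(np.hstack([b[60:220,250:390],a[60:220,250:390]]),None,fx=2.8,fy=2.8))
E
```

```text
t 44.7 pos [0.7033 0.0648 0.3521] shift [0.001 0.008 0.604] turn [-2.000e-04 -1.900e-03 -8.659e-01] open 0.0522 q [ 0.37  0.36  0.35  0.   -1.55  0.05] F [ 0.  -0.4 -0.8]
   tz 0.007 q6 0.054 open 0.0521 pos [0.6998 0.0642 0.1643] F [ 0.6 -0.4 -0.1] t 45.2
   tz 0.021 q6 0.054 open 0.0349 pos [0.7026 0.0644 0.1703] F [-0.6 -1.1 -2.1] t 45.7
   tz 0.075 q6 -0.548 open 0.0346 pos [0.7031 0.0645 0.1703] F [ 0.9 -0.6 -3.4] t 46.2
   tz 0.052 q6 -1.145 open 0.0348 pos [0.7035 0.0642 0.1703] F [ 2.7 -2.1 -4.1] t 46.7
   tz -0.011 q6 -1.138 open 0.0521 pos [0.7041 0.0643 0.3556] F [ 0.5 -0.9  0.4] t 47.7
knob 7.41 66.01999999999953
thimble 2.32 9.0
foot 1.61 4.0
still 1.87 6.0
```

View pics/f12.png

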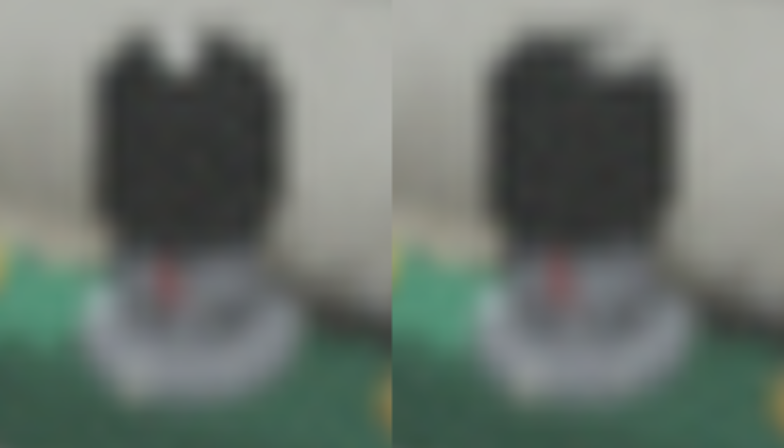

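The white line moved ((180,50) to (625,50), left and right halves), while the red thimble mark (168,280 / 560,280) and the foot stayed still. So the last 1.2 rad was pure slip, and the gripper is clear. Handing in.

```bash
python3 -c "
from workcell import r
print(r.sign_off())"
```

```text
the job is handed in; nothing more can be done
None
```

The job is handed in; the result was not reported back. All three brass sleeves are seated and clamped under the foot with the shuttle home, the ratchet slipped by about 1.2 rad on the last grip, and the robot is clear of everything.

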